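Free a seized desiccator latch and store the beaker set nested under the dome

ROBOT

A 6-joint arm with a two-finger parallel gripper is mounted at the origin on the work surface. World frame = base frame: x ahead of the robot, y to its left, z up, the work surface at z = 0. Lengths are in m, angles in rad, forces in N, time in s.
With the tool pointing down it reaches from about 0.325 to 0.775 m from the base axis. Payload 5.5 kg.
Tool frame: the origin (TCP) lies on the centre line of the jaws, within the pads' length; the fingertips stand 22 mm ahead of it and the grasp point (between the pads) lies 3 mm ahead of it; z points along the fingers, y is the direction in which the jaws open and shut (so a half turn about z gives the same grasp; the last joint's range is limited). The gripper opens to 88 mm and grips with 3 to 60 N. Pads are 20 mm wide; open, the fingers measure 115 mm over their backs; the gripper's body (75 mm by 178 mm) begins 61 mm behind the grasp point.
Start: joints at [-1.182, 0.091, 1.231, -0, 1.82, -0.057], TCP at [0.259, -0.541, 0.245] pointing down, gripper open.
Joint ranges: [-2.87, 2.87], [-0.86, 2.18], [0.17, 2.46], [-1.51, 4.65], [0.06, 2.69], [-2.65, 2.65]. Speed limits (rad/s): [2.57, 2.57, 3.01, 3.14, 3.14, 3.14].

INTERFACE

Orientations are given as a 3x3 rotation matrix whose columns are the frame's x, y, z axes.
In Python, from cell import r gives the robot as it stands. The module is installed in compiled form; this text tells all that it offers.
- The arm moves only by the tool apply_moves, never from a script. Its argument "plan" is text: rows parted by semicolons, each of 7 numbers parted by spaces: the shift along the tool's x, y, z in cm, then the turn, a rotation vector about the tool's x, y, z in degrees, then the finger opening in cm, from 0 to 8.78. A call has exactly 8 rows; each row is the pose to reach, as a shift and turn from the pose commanded when the call began, along the tool's axes at that moment; what a row does not reach only later rows make up. A row lasts 1/10 s, in which the tool goes at most 50 mm and 8.59 degrees, less where a joint would pass 70% of its speed; a pose out of reach is approached as far as the arm can. A call with a gripper value outside its range is refused whole. The fingers move at their own pace and stop on an object; "grip_force" is the grip in N (left out, the last holds). Time passes only in rows, so rows that repeat a pose let the fingers close, or fill a call up. It gives the time, the measured TCP pose, the force and the opening at its end, in the units of the state.
- r.get_obs(): the state, without advancing time (a new reading comes with each control period).
- r.get_image(name): name is "scene" or "top"; returns a dict with "frame" (480x640x3 uint8, red, green, blue), "fx", "fy", "cx", "cy" (pixels), "xyz" and "attitude" of the camera in the world. Camera axes: x right, y down, z forward; pixel columns grow to the right and rows downward; lengths in m; the calibration is good to about 2 mm. A picture is of the moment at which its call begins. There is no depth.
- r.sign_off(): hands the job in, once; it reports no verdict.
Trained networks look in the newest picture that a camera, given by its name, has taken for a name from the list of things; names that differ only in an ending like _2 or _b are one class to them, and where a whole thing is asked for, a point or a joint stands for the part that bears it (a point fixed in the world has none). Each returns a list of dicts, best first, with "confidence" (0 to 1); they miss things now and then, are a little off and sometimes report something else, mostly with a low value. They report only what shows in the picture. A call takes as long as a camera call. They do not tell look-alikes from the thing itself.
- r.spot_in(name, camera): "at" ([column, row] in pixels, amid what is visible of it).
- r.regions_of(name, camera): "region" (480x640 bool, what is visible of it) and "at" ([column, row] in pixels, amid what is visible of it).
The state is a dict: "time_s": time; "joint_pos": joint angles; "qd": joint speeds; "effort": joint torques, N m; "tool_pos": TCP position; "eef_rot": TCP orientation; "force": force on the tool from outside, world axes, zero at the start; "wrist_torque": the same for the moment, N m; "finger_gap": opening from 0.0 (shut) to 1.0 (fully open).
Only numpy, scipy, OpenCV 4.12 (cv2) and the standard library are available. Lean on these libraries where they do the work, as an engineer would, in place of code of your own. Each camera call takes 0.05 s, during which the arm holds its last target.

TASK

The closed latch of the desiccator is seized: take its wing and rock it back and forth in small arcs until it breaks free, then open it a full quarter turn and set the dome down flange-down on the rubber pad. Nest all the steel beakers from the bench upright inside one another in size order, standing on the desiccator's perforated plate. Then put the dome back squarely on the flange and turn the latch back closed over it, leaving the jar and the other things on the bench where they are.

Things in the scene. Friction and masses are not known exactly. Their poses are not given: they have to be found in the camera images.
- desiccator: Laboratory desiccator fixed to the bench: round bowl, flat white flange 172 mm across, its top 65 mm up. Origin: centre of its underside, z up. Inside, a white perforated plate 108 mm across, its top 30 mm up. Outside, on the x axis, two latch barrels 56 mm across, 70 mm high: the seized latch at x = -117 mm, and at x = +117 mm a twin (wing top 115 mm up) that is already open; leave it.
- latch (a joint): Latch angle (rad), anticlockwise from above: 0 closed (tongue over the flange), 1.57 open, ends -0.26 and 1.65. Seized, it gives 0.2 each way from 0, then stops hard; forcing bends it 0.1 more and does not help. Each swing to the stop on alternate sides, held 0.2 s, loosens it a little; after five or six it breaks free, on an anticlockwise swing. Then it turns easily (0.1 N m) and stays put.
- latch_grip (a point): Middle of the latch's black wing, on the latch's vertical axis, 101 mm above the bench; turns with it. The wing is an upright bar 54 mm long (the point's x axis), 12 mm wide (y), from 87 to 115 mm above the bench. Below it a steel tongue, 75.5 to 81.5 mm up, points along +x, 41 mm long, 16 mm wide. The dome's wall is 51 mm from the axis.
- dome: Desiccator cover, loose, 450 g: flat white flange 172 mm across and 8 mm thick, clear wall 132 mm across, shoulder, black knob on top; 110 mm high in all, inside 124 mm across and 56 mm high. Origin: centre of the flange's underside, z up. At the start it sits centred on the desiccator's flange, origin 65 mm above the bench.
- dome_knob (a point): Where to hold the dome's black knob, on its axis 98 mm above the dome's origin: a cylinder 32 mm across, from 86 to 110 mm above the origin.
- pad: Black rubber bench pad, 220 x 220 x 3 mm, fixed, where the dome is set down meanwhile. Origin: centre of its underside on the bench.
- jar: Small amber jar with a black lid, 42 mm across, 55 mm high, standing among the beakers; not part of the job, leave it. Origin: centre of its underside.
- beaker0: Tapered heavy-bottomed steel beaker, no handle, 68 mm across the rim, 58 mm across the foot, 78 mm high, wall 2.5 mm, floor 4 mm thick, 130 g; on the bench, if present (three or four of the five sizes are). Origin: centre of its underside, z up. Each size goes loosely into any larger one, down to its floor; the rims are then within 8 mm of level.
- beaker1: Tapered heavy-bottomed steel beaker, no handle, 57 mm across the rim, 48 mm across the foot, 76 mm high, wall 2.5 mm, floor 4 mm thick, 105 g; on the bench, if present (three or four of the five sizes are). Origin: centre of its underside, z up.
- beaker2: Tapered heavy-bottomed steel beaker, no handle, 46 mm across the rim, 39 mm across the foot, 74 mm high, wall 2.5 mm, floor 4 mm thick, 85 g; on the bench, if present (three or four of the five sizes are). Origin: centre of its underside, z up.
- beaker3: Tapered heavy-bottomed steel beaker, no handle, 36 mm across the rim, 31 mm across the foot, 72 mm high, wall 2.5 mm, floor 4 mm thick, 65 g; on the bench, if present (three or four of the five sizes are). Origin: centre of its underside, z up.
- beaker4: Tapered heavy-bottomed steel beaker, no handle, 28 mm across the rim, 24 mm across the foot, 70 mm high, wall 2.5 mm, floor 4 mm thick, 50 g; on the bench, if present (three or four of the five sizes are). Origin: centre of its underside, z up.
- marker: White and black marker pen lying towards the back of the bench, 12 mm thick, 120 mm long; leave it. Origin: centre of its underside.
- reagent: Glass reagent bottle, 72 mm across, 125 mm high, at the back of the bench; leave it. Origin: centre of its underside.
- tipbox: Pipette-tip box, 85 x 120 x 62 mm, at the back; leave it. Origin: centre of its underside.
There are look-alikes about, which are no part of the job. Leave any green or yellow look-alike of the beaker3 alone.

How it is judged:
By the outcome, as a careful person would: the job done as asked, in the order asked, and still so for the second after the job is handed in, with the robot touching nothing.
Of beaker0, beaker1, beaker2, beaker3, beaker4 only 3 to 4 are there at a start; the rules pass over those that are not, and their reading is None.
At some moment in a run one of beaker0, beaker1, beaker2 may be knocked a few centimetres aside while the robot is not near it.
It also fails if it takes over 210 s, if anything falls off the work surface, if the arm or the gripper's body presses on something with over 40 N, if the wrist force passes 120 N, or if a joint passes its speed limit or range.

## Working session

There is one attempt and no reset: what is moved stays moved. The work goes in short steps, Python scripts to look and compute and a tool call to move; the robot and the scene stay as the last step left them, time stands still between calls to the robot, and variables do not carry over. Pictures are saved under pics/ and viewed, and the job is handed in when it is done.

Besides the shell and the picture viewer there is one more tool, called after ">>>" by a JSON object that holds its "name" and its "arguments", one argument or row to a line. apply_moves: Moves the arm, as the interface text tells. Its arguments: {"type":"object","properties":{"plan":{"type":"string"},"grip_force":{"type":"number"}},"required":["plan"]}

```bash
mkdir -p pics; ls; python3 - <<'E'
from cell import r
import cv2
o=r.get_obs(); print(o)
for n in("scene","top"):
    d=r.get_image(n); cv2.imwrite(f"pics/a_{n}.png",d["frame"][:,:,::-1]); print(n,d["fx"],d["fy"],d["cx"],d["cy"],d["xyz"],d["attitude"])
print(r.get_obs()["time_s"])
E
```

```text
pics
{'time_s': 0.0, 'joint_pos': array([-1.18168155e+00,  9.18785615e-02,  1.23188801e+00, -4.15445698e-05,
        1.81980501e+00, -5.67079147e-02]), 'qd': array([-0.00138549, -0.00162107,  0.00029741,  0.00084632, -0.00104497,
        0.00074201]), 'effort': array([-2.60472498e-04, -4.46449327e+01, -4.06444645e+01,  6.96777622e-02,
        2.91990774e-02, -1.21854496e-04]), 'tool_pos': array([ 0.2586043 , -0.54112303,  0.24349385]), 'eef_rot': array([[ 9.02260654e-01,  4.31190320e-01, -7.87998755e-04],
       [ 4.31191034e-01, -9.02258830e-01,  1.81572021e-03],
       [ 7.19421411e-05, -1.97803090e-03, -9.99998041e-01]]), 'force': array([-0.72858276,  0.65206351, -0.25500399]), 'wrist_torque': array([-0.00940891, -0.00824321,  0.0070155 ]), 'finger_gap': 0.9965159536344533}
scene 581.9743030051438 581.9743030051438 321.6511161087325 241.17211203889565 [1.03363572 0.61799191 0.83395516] [[-0.81840276  0.39234882 -0.41985631]
 [ 0.57463425  0.55429083 -0.60212719]
 [-0.00352139 -0.73404637 -0.67909021]]
top 462.79631648586667 462.79631648586667 321.1029428572026 239.62811729170082 [ 0.44074282 -0.01618776  1.01691502] [[ 0.00159469 -0.98213606  0.18816539]
 [-0.99991235 -0.00403917 -0.01260836]
 [ 0.01314316 -0.1881288  -0.98205642]]
0.1
```

View pics/a_top.png

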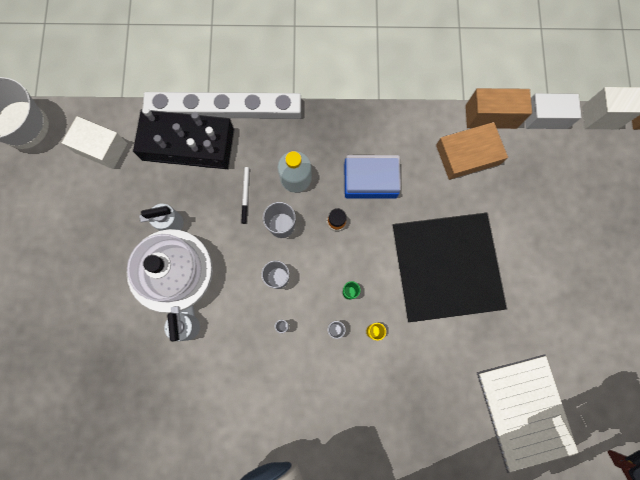

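View pics/a_scene.png

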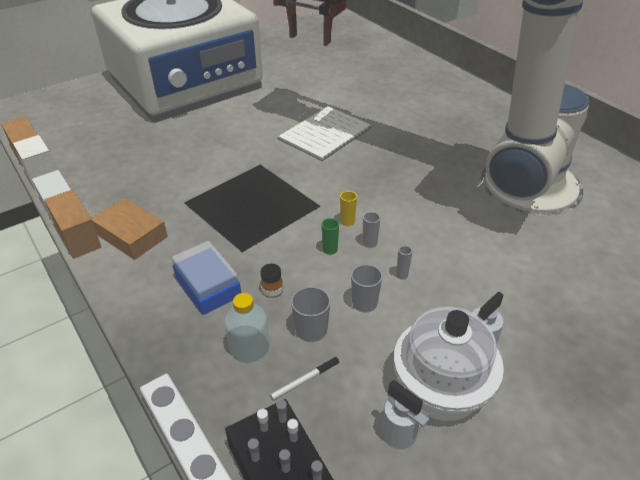

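```bash
cat > h.py <<'E'
from cell import r
import cv2, numpy as np
IM={}
def img(n,save=None):
    d=r.get_image(n); IM[n]=d
    if save: cv2.imwrite(f"pics/{save}.png",d["frame"][:,:,::-1])
    return d
def ray(n,uv):
    d=IM[n]; v=np.array([(uv[0]-d["cx"])/d["fx"],(uv[1]-d["cy"])/d["fy"],1.])
    return np.array(d["xyz"]),np.array(d["attitude"])@v
def atz(n,uv,z):
    c,v=ray(n,uv); return c+v*(z-c[2])/v[2]
def proj(n,P):
    d=IM[n]; p=(np.asarray(P)-d["xyz"])@np.array(d["attitude"])
    return np.stack([d["cx"]+d["fx"]*p[...,0]/p[...,2],d["cy"]+d["fy"]*p[...,1]/p[...,2]],-1)
def tri(uv1,uv2):
    A=[];b=[]
    for n,uv in(("top",uv1),("scene",uv2)):
        c,v=ray(n,uv); v/=np.linalg.norm(v); M=np.eye(3)-np.outer(v,v); A.append(M);b.append(M@c)
    x=np.linalg.lstsq(np.vstack(A),np.hstack(b),rcond=None)[0]; return x
E
python3 - <<'E'
from h import *
img("top");img("scene")
for n in["desiccator","latch","latch_grip","dome","dome_knob","pad","jar","beaker0","beaker1","beaker2","beaker3","beaker4","marker"]:
    for c in("top","scene"):
        print(n,c,[(np.round(a["at"],1).tolist(),round(a["confidence"],2)) for a in r.spot_in(n,c)][:5])
E
```

```text
desiccator top [([171.4, 311.1], 0.95)]
desiccator scene [([411.8, 412.2], 0.91)]
latch top [([174.8, 325.8], 0.74)]
latch scene [([489.8, 308.2], 0.76)]
latch_grip top [([173.8, 324.1], 0.7)]
latch_grip scene [([487.8, 310.3], 0.96), ([207.8, 278.2], 0.23)]
dome top [([167.8, 271.9], 0.76)]
dome scene [([451.9, 361.3], 0.64)]
dome_knob top [([165.6, 271.4], 0.62)]
dome_knob scene [([449.7, 359.6], 0.62)]
pad top [([449.8, 266.5], 0.88), ([245.2, 194.4], 0.21)]
pad scene [([252.2, 204.6], 0.59), ([491.4, 308.8], 0.28)]
jar top [([337.8, 217.5], 0.75)]
jar scene [([271.7, 277.8], 0.83)]
beaker0 top [([348.2, 291.2], 0.82), ([334.0, 331.0], 0.75), ([281.6, 326.4], 0.73), ([375.4, 329.4], 0.7), ([273.7, 273.5], 0.66)]
beaker0 scene [([370.9, 228.3], 0.97), ([330.7, 236.6], 0.9), ([404.7, 259.2], 0.86), ([309.1, 310.1], 0.83), ([348.2, 206.2], 0.8)]
beaker1 top [([348.2, 291.2], 0.82), ([334.0, 331.0], 0.75), ([281.6, 326.4], 0.73), ([375.4, 329.4], 0.7), ([273.7, 273.5], 0.66)]
beaker1 scene [([370.9, 228.3], 0.97), ([330.7, 236.6], 0.9), ([404.7, 259.2], 0.86), ([309.1, 310.1], 0.83), 
[... 191 characters left out ...]
), ([330.7, 236.6], 0.9), ([404.7, 259.2], 0.86), ([309.1, 310.1], 0.83), ([348.2, 206.2], 0.8)]
beaker3 top [([348.2, 291.2], 0.82), ([334.0, 331.0], 0.75), ([281.6, 326.4], 0.73), ([375.4, 329.4], 0.7), ([273.7, 273.5], 0.66)]
beaker3 scene [([370.9, 228.3], 0.97), ([330.7, 236.6], 0.9), ([404.7, 259.2], 0.86), ([309.1, 310.1], 0.83), ([348.2, 206.2], 0.8)]
beaker4 top [([348.2, 291.2], 0.82), ([334.0, 331.0], 0.75), ([281.6, 326.4], 0.73), ([375.4, 329.4], 0.7), ([273.7, 273.5], 0.66)]
beaker4 scene [([370.9, 228.3], 0.97), ([330.7, 236.6], 0.9), ([404.7, 259.2], 0.86), ([309.1, 310.1], 0.83), ([348.2, 206.2], 0.8)]
marker top [([244.8, 195.6], 0.54)]
marker scene [([302.3, 380.3], 0.94)]
```

```bash
cat >> h.py <<'E'
from scipy.optimize import minimize
B={0:(.068,.058,.078),1:(.057,.048,.076),2:(.046,.039,.074),3:(.036,.031,.072),4:(.028,.024,.070)}
t=np.linspace(0,2*np.pi,40,endpoint=False); C=np.stack([np.cos(t),np.sin(t)],1)
def cone(x,y,z0,d0,z1,d1):
    return np.vstack([np.c_[np.array([x,y])+C*d/2,np.full(40,z)] for z,d in((z0,d0),(z1,d1))])
def box(x,y,yaw,L,W,z0,z1):
    c,s=np.cos(yaw),np.sin(yaw)
    return np.array([[x+c*a*L/2-s*b*W/2,y+s*a*L/2+c*b*W/2,z] for a in(-1,1) for b in(-1,1) for z in(z0,z1)])
S=4
def sil(n,P):
    m=np.zeros((480*S,640*S),np.uint8); h=cv2.convexHull((proj(n,P)*S+S/2).astype(np.float32)).astype(np.int32)
    cv2.fillConvexPoly(m,h,1); return m
def iou(n,P,M):
    uv=proj(n,P); x0,y0=np.floor(uv.min(0)).astype(int)-12; x1,y1=np.ceil(uv.max(0)).astype(int)+12
    x0,y0=max(x0,0),max(y0,0)
    h=cv2.convexHull(((uv-[x0,y0])*16+8).astype(np.float32)).astype(np.int32)  # x16 subpix
    k=4; m=np.zeros(((y1-y0)*k,(x1-x0)*k),np.uint8)
    cv2.fillConvexPoly(m,(h/16*k).round().astype(np.int32),1)
    f=cv2.resize(m.astype(np.float32),(x1-x0,y1-y0),interpolation=cv2.INTER_AREA)
    g=M[y0:y1,x0:x1].astype(np.float32)
    if g.shape!=f.shape: return 0
    return np.minimum(f,g).sum()/(np.maximum(f,g).sum()+ 1e-6)
def fit(model,x0,masks,step):
    f=lambda p:-sum(iou(n,model(p),M) for n,M in masks.items())
    best=None
    x0=np.array(x0,float); sim=np.vstack([x0]+[x0+np.eye(len(x0))[i]*step[i] for i in range(len(x0))])
    q=minimize(f,x0,method="Nelder-Mead",options=dict(initial_simplex=sim,xatol=1e-4,fatol=1e-4))
    return q.x,-q.fun/len(masks)
def regs(name,n): return r.regions_of(name,n)
E
cat > bk.py <<'E'
from h import *
def beakers(only=None,sizes=None):
    img("top");img("scene")
    R={n:regs("beaker0",n) for n in("top","scene")}
    out=[]
    for a in R["top"]:
        p=atz("top",a["at"],.045)[:2]
        if a["confidence"]<.3: continue
        # match
        best=None
        for b in R["scene"]:
            q=proj("scene",[p[0],p[1],.035]); d=np.linalg.norm(q-b["at"])
            if best is None or d<best[0]: best=(d,b)
        M={"top":a["region"]}
        if best and best[0]<20: M["scene"]=best[1]["region"]
        col=IM["top"]["frame"][a["region"]].mean(0).astype(int)
        res=[]
        for k in B:
            x,s=fit(lambda v:cone(v[0],v[1],0,B[k][1],B[k][2],B[k][0]),p,M,[.01,.01]); res.append((round(s,3),k,np.round(x,4).tolist()))
        res.sort(reverse=True); out.append(res)
        print(np.round(a["at"]),col,len(M),res[:2])
    return out
if __name__=="__main__": beakers()
E
python3 bk.py
python3 - <<'E'
from h import *
img("top");img("scene")
blk={n:(IM[n]["frame"].max(2)<60) for n in IM}
def win(n,c,rad):
    m=np.zeros((480,640),bool); c=np.round(c).astype(int); m[c[1]-rad:c[1]+rad,c[0]-rad:c[0]+rad]=1; return m&blk[n]
M={"top":win("top",(152,264),16),"scene":win("scene",(457,323),18)}
g=atz("top",(152,264),.17); print(g)
print("knob",fit(lambda v:cone(v[0],v[1],.151,.032,.175,.032),g[:2],M,[.01,.01]))
for nm,c1,c2 in(("seized",(173.8,325),(491,306)),("twin",(156,212),(404,397))):
    g=atz("top",c1,.101)
    M={"top":win("top",c1,22),"scene":win("scene",c2,24)}
    for yaw in(0,1.57):
        print(nm,fit(lambda v:box(v[0],v[1],v[2],.054,.012,.087,.115),[*g[:2],yaw],M,[.01,.01,.2]))
for n in("top","scene"):
    R=regs("pad",n)[0]; q=cv2.minAreaRect(np.argwhere(R["region"])[:,::-1].astype(np.float32)); pts=cv2.boxPoints(q)
    hull=cv2.convexHull(np.argwhere(R["region"])[:,::-1].astype(np.float32)); ap=cv2.approxPolyDP(hull,8,True)[:,0]
    print("pad",n,[np.round(atz(n,p,.003),3)[:2].tolist() for p in ap])
E
```

```text
[279. 219.] [122 121 126] 2 [(np.float64(0.968), 0, [0.6693, 0.0599]), (np.float64(0.748), 1, [0.6711, 0.0625])]
[377. 331.] [180 155  11] 2 [(np.float64(0.935), 3, [0.4366, -0.1402]), (np.float64(0.715), 4, [0.4369, -0.1424])]
[275. 275.] [132 132 137] 2 [(np.float64(0.924), 1, [0.5508, 0.0652]), (np.float64(0.77), 2, [0.5512, 0.0683])]
[350. 291.] [ 38 118  59] 2 [(np.float64(0.925), 3, [0.5193, -0.0908]), (np.float64(0.728), 4, [0.52, -0.0916])]
[335. 330.] [138 137 142] 2 [(np.float64(0.926), 3, [0.4386, -0.059]), (np.float64(0.691), 4, [0.4377, -0.0581])]
[282. 325.] [121 121 125] 2 [(np.float64(0.846), 4, [0.447, 0.0526]), (np.float64(0.571), 3, [0.446, 0.048])]
[0.55617905 0.283353   0.17      ]
knob (array([0.55730639, 0.28291281]), np.float64(0.450396329164505))
seized (array([0.44426376, 0.25846967, 0.22441378]), np.float64(0.5269268155097961))
seized (array([0.44291916, 0.25885636, 3.38910158]), np.float64(0.5306869745254517))
twin (array([ 0.67197513,  0.30716977, -1.47765677]), np.float64(0.611027181148529))
twin (array([0.67185545, 0.30617463, 1.68781746]), np.float64(0.6106145977973938))
pad top [[0.485, -0.431], [0.457, -0.22], [0.669, -0.191], [0.7, -0.405]]
pad scene [[0.46, -0.215], [0.673, -0.191], [0.698, -0.405], [0.485, -0.426]]
```

```bash
python3 - <<'E'
from h import *
img("top");img("scene")
a=cv2.resize(IM["top"]["frame"][190:350,110:230],None,fx=3.3,fy=3.3,interpolation=cv2.INTER_CUBIC)
b=cv2.resize(IM["scene"]["frame"][280:460,370:530],None,fx=2.4,fy=2.4,interpolation=cv2.INTER_CUBIC)
h=max(a.shape[0],b.shape[0]); c=np.zeros((h,a.shape[1]+b.shape[1],3),np.uint8); c[:a.shape[0],:a.shape[1]]=a; c[:b.shape[0],a.shape[1]:]=b
cv2.imwrite("pics/z1.png",c[:,:,::-1])
E
```

```text
(no output)
```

View pics/z1.png

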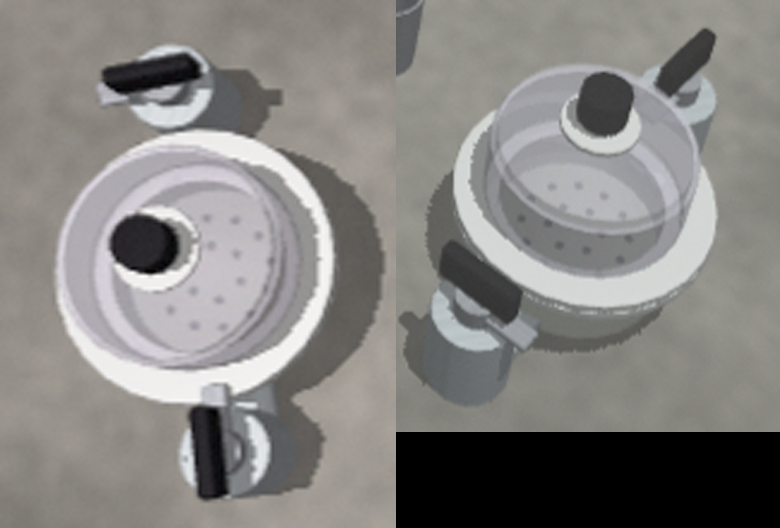

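```bash
cat > dz.py <<'E'
from h import *
def win(n,c,rad,th):
    m=np.zeros((480,640),bool); c=np.round(c).astype(int); m[max(c[1]-rad,0):c[1]+rad,max(c[0]-rad,0):c[0]+rad]=1
    f=IM[n]["frame"].astype(int); return m&(f.max(2)<th)
def knob(x,y,z0=.151,th=80,cams=("top","scene")):
    P=np.array([x,y,z0+.012]); M={n:win(n,proj(n,P),17,th) for n in cams}
    return fit(lambda v:cone(v[0],v[1],z0,.032,z0+.024,.032),[x,y],M,[.01,.01])
def wing(x,y,yaw,th=80,cams=("top","scene")):
    P=np.array([x,y,.101]); M={n:win(n,proj(n,P),24,th) for n in cams}
    return fit(lambda v:box(v[0],v[1],v[2],.054,.012,.087,.115),[x,y,yaw],M,[.01,.01,.2])
def flange(z=.065,cams=("top",)):
    pass
if __name__=="__main__":
    img("top");img("scene")
    for th in(70,80,90):
        print(th,knob(.557,.283,th=th)); print(wing(.444,.259,.0,th)); print(wing(.672,.307,1.6,th))
        for c in("top","scene"): print(c,knob(.557,.283,th=th,cams=(c,))[0],wing(.444,.259,0.1,th,(c,))[0])
E
python3 dz.py
```

```text
70 (array([0.55837782, 0.28266803]), np.float64(0.8458749055862427))
(array([0.4442822 , 0.25850189, 0.23264122]), np.float64(0.7334443926811218))
(array([0.67184668, 0.30650625, 1.69469936]), np.float64(0.7979534864425659))
top [0.55825566 0.28311116] [0.44394648 0.25898664 0.09688799]
scene [0.55796598 0.28235226] [0.44151796 0.25738956 0.24889157]
80 (array([0.55732113, 0.28170944]), np.float64(0.873943567276001))
(array([0.44423789, 0.25881755, 0.21174877]), np.float64(0.7631038427352905))
(array([0.67267368, 0.30629   , 1.70642037]), np.float64(0.8176462650299072))
top [0.55824512 0.28305615] [0.44338577 0.25903865 0.15080184]
scene [0.55807427 0.28227686] [0.44129142 0.25720714 0.23276677]
90 (array([0.55795314, 0.2823405 ]), np.float64(0.8881553411483765))
(array([0.44391287, 0.25869269, 0.21591443]), np.float64(0.7797935009002686))
(array([0.67221597, 0.30728271, 1.75726562]), np.float64(0.812343180179596))
top [0.55824512 0.28305615] [0.44353619 0.25859937 0.1930301 ]
scene [0.55811389 0.28224927] [0.44245487 0.25781526 0.22969198]
```

```bash
cat > go.py <<'E'
from h import *
import sys
def go(x,y,z,yaw=None):
    o=r.get_obs(); R=o["eef_rot"]; p=o["tool_pos"]
    s=R.T@(np.array([x,y,z])-p)*100
    cy=np.arctan2(R[1,0],R[0,0])
    out="t=%.1f shift cm %s"%(o["time_s"],np.round(s,2))
    if yaw is not None:
        T=np.array([[np.cos(yaw),np.sin(yaw),0],[np.sin(yaw),-np.cos(yaw),0],[0,0,-1.]])
        rv=cv2.Rodrigues(R.T@T)[0].ravel()*180/np.pi; out+=" rot deg %s"%np.round(rv,1)
    print(out,"yaw %.3f"%cy,"pos",np.round(p,4),"F",np.round(o["force"],1),"Tq",np.round(o["wrist_torque"],2),"gap",round(o["finger_gap"]*8.8,2))
if __name__=="__main__": go(*map(float,sys.argv[1:]))
E
python3 go.py .4435 .2583 .2 .208
```

```text
t=2.1 shift cm [ 51.15 -64.19   4.46] rot deg [ 0.  -0.  13.6] yaw 0.446 pos [ 0.2587 -0.5414  0.2446] F [-0.4  1.  -0.6] Tq [ 0.01 -0.04 -0.02] gap 8.78
```

>>> {"name": "apply_moves", "arguments": {
  "plan": "25 -32 2 0 0 13 3.5;25 -32 2 0 0 13 3.5;25 -32 2 0 0 13 3.5;25 -32 2 0 0 13 3.5;25 -32 2 0 0 13 3.5;25 -32 2 0 0 13 3.5;25 -32 2 0 0 13 3.5;25 -32 2 0 0 13 3.5",
  "grip_force": 50
}}

```text
time_s: 2.9
tool_pos: [0.3448, -0.1494, 0.2251]
eef_rot: [[0.976, 0.216, 0.001], [0.216, -0.976, -0.0], [0.001, 0.001, -1.0]]
force: [1.0, 0.1, 0.2]
finger_gap: 0.399
```

```bash
python3 go.py .4435 .2583 .2 .208
```

```text
t=2.9 shift cm [ 18.46 -37.67   2.5 ] rot deg [ 0.  -0.1  0.6] yaw 0.218 pos [ 0.3448 -0.1494  0.2251] F [1.  0.1 0.2] Tq [ 0.02 -0.04 -0.01] gap 3.51
```

>>> {"name": "apply_moves", "arguments": {
  "plan": "18.4 -37.7 2 0 0 0.6 3.5;18.4 -37.7 2 0 0 0.6 3.5;18.4 -37.7 2 0 0 0.6 3.5;18.4 -37.7 2 0 0 0.6 3.5;18.4 -37.7 2 0 0 0.6 3.5;18.4 -37.7 2 0 0 0.6 3.5;18.4 -37.7 2 0 0 0.6 3.5;18.4 -37.7 2 0 0 0.6 3.5"
}}

```text
time_s: 3.7
tool_pos: [0.438, 0.2396, 0.2061]
eef_rot: [[0.978, 0.207, 0.001], [0.207, -0.978, 0.0], [0.001, -0.0, -1.0]]
force: [1.1, -0.1, 0.1]
finger_gap: 0.397
```

>>> {"name": "apply_moves", "arguments": {
  "plan": "0 0 0 0 0 0 3.5;0 0 0 0 0 0 3.5;0 0 0 0 0 0 3.5;0 0 0 0 0 0 3.5;0 0 0 0 0 0 3.5;0 0 0 0 0 0 3.5;0 0 0 0 0 0 3.5;0 0 0 0 0 0 3.5"
}}

```text
time_s: 4.5
tool_pos: [0.438, 0.237, 0.206]
eef_rot: [[0.978, 0.206, 0.0], [0.206, -0.978, 0.0], [0.0, -0.0, -1.0]]
force: [0.5, -1.3, -0.2]
finger_gap: 0.396
```

```bash
python3 go.py .4435 .2583 .108 .208; python3 -c "
from h import *
img('top','b_top');img('scene','b_scene')"
```

```text
t=4.5 shift cm [ 0.97 -1.97  9.8 ] rot deg [-0. -0. -0.] yaw 0.208 pos [0.438 0.237 0.206] F [ 0.5 -1.3 -0.2] Tq [-0.01  0.01  0.02] gap 3.49
```

View pics/b_scene.png

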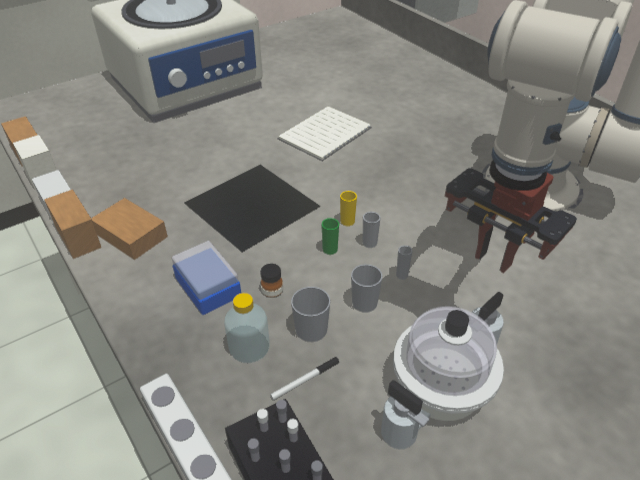

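>>> {"name": "apply_moves", "arguments": {
  "plan": "1 -2 0 0 0 0 3.5;1 -2 0 0 0 0 3.5;1 -2 2 0 0 0 3.5;1 -2 4 0 0 0 3.5;1 -2 6 0 0 0 3.5;1 -2 8 0 0 0 3.5;1 -2 8 0 0 0 3.5;1 -2 8 0 0 0 3.5"
}}

```text
time_s: 5.4
tool_pos: [0.4435, 0.2586, 0.1261]
eef_rot: [[0.978, 0.207, -0.001], [0.207, -0.978, -0.0], [-0.001, 0.0, -1.0]]
force: [-0.1, -0.5, 0.0]
finger_gap: 0.399
```

```bash
python3 go.py .4435 .2583 .108 .208
```

```text
t=5.4 shift cm [-0.    0.03  1.81] rot deg [0. 0. 0.] yaw 0.208 pos [0.4435 0.2586 0.1261] F [-0.1 -0.5  0. ] Tq [0.02 0.04 0.  ] gap 3.51
```

>>> {"name": "apply_moves", "arguments": {
  "plan": "0 0 1 0 0 0 3.5;0 0 1.8 0 0 0 3.5;0 0 1.8 0 0 0 3.5;0 0 1.8 0 0 0 0.8;0 0 1.8 0 0 0 0.8;0 0 1.8 0 0 0 0.8;0 0 1.8 0 0 0 0.8;0 0 1.8 0 0 0 0.8",
  "grip_force": 50
}}

```text
time_s: 6.2
tool_pos: [0.4442, 0.2593, 0.1093]
eef_rot: [[0.978, 0.207, 0.002], [0.207, -0.978, 0.001], [0.002, -0.001, -1.0]]
force: [-0.8, -0.5, 5.4]
finger_gap: 0.132
```

```bash
python3 go.py .4435 .2583 .108 .208; python3 -c "
from h import *
img('top','c_top');img('scene','c_scene')
cv2.imwrite('pics/c_z.png',cv2.resize(IM['scene']['frame'][200:400,380:580],None,fx=3,fy=3)[:,:,::-1])"
```

```text
t=6.2 shift cm [-0.09  0.08  0.13] rot deg [-0.  -0.1  0. ] yaw 0.209 pos [0.4442 0.2593 0.1093] F [-0.8 -0.5  5.4] Tq [-0.04  0.09 -0.01] gap 1.16
```

View pics/c_z.png

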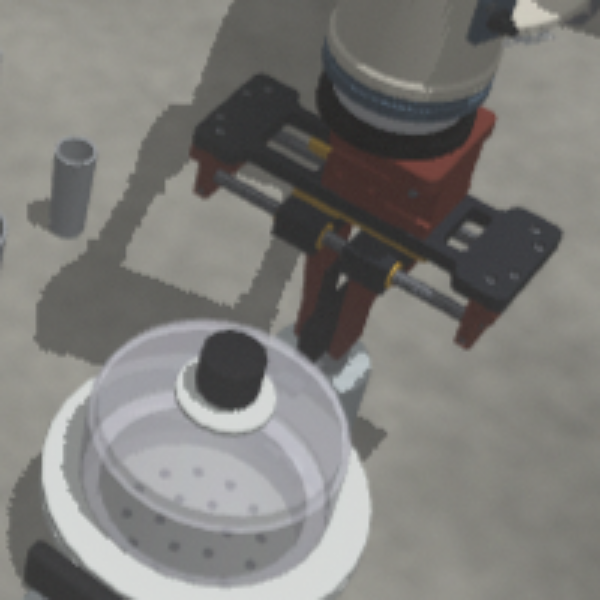

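>>> {"name": "apply_moves", "arguments": {
  "plan": "0 0 0 0 0 -4 0.8;0 0 0 0 0 -8 0.8;0 0 0 0 0 -11 0.8;0 0 0 0 0 -12 0.8;0 0 0 0 0 -12 0.8;0 0 0 0 0 -12 0.8;0 0 0 0 0 -12 0.8;0 0 0 0 0 -12 0.8"
}}

```text
time_s: 7.1
tool_pos: [0.4442, 0.2593, 0.1093]
eef_rot: [[0.914, 0.406, 0.002], [0.406, -0.914, 0.001], [0.002, -0.0, -1.0]]
force: [-0.8, 0.8, 5.0]
finger_gap: 0.134
```

```bash
python3 go.py .4435 .2583 .108 .208; python3 -c "
from dz import *
img('top');img('scene')
print(wing(.4435,.2583,.4))"
```

```text
t=7.1 shift cm [-0.1   0.07  0.13] rot deg [-0.  -0.1 12. ] yaw 0.418 pos [0.4442 0.2593 0.1093] F [-0.8  0.8  5. ] Tq [0.04 0.11 0.03] gap 1.18
(array([0.44245204, 0.25989352, 0.08470992]), np.float64(0.35299646854400635))
```

>>> {"name": "apply_moves", "arguments": {
  "plan": "0 0 0 0 0 -1 0.8;0 0 0 0 0 -1 0.8;0 0 0 0 0 -1 0.8;0 0 0 0 0 -1 0.8;0 0 0 0 0 -1 0.8;0 0 0 0 0 -1 0.8;0 0 0 0 0 -1 0.8;0 0 0 0 0 -1 0.8"
}}

```text
time_s: 8.0
tool_pos: [0.4442, 0.2593, 0.1093]
eef_rot: [[0.907, 0.422, 0.002], [0.422, -0.907, 0.001], [0.002, -0.0, -1.0]]
force: [-1.3, 0.8, 5.6]
finger_gap: 0.137
```

```bash
python3 go.py .4435 .2583 .108 .208
```

```text
t=8.0 shift cm [-0.1   0.07  0.13] rot deg [-0.  -0.1 13. ] yaw 0.435 pos [0.4442 0.2593 0.1093] F [-1.3  0.8  5.6] Tq [ 0.07  0.13 -0.1 ] gap 1.21
```

>>> {"name": "apply_moves", "arguments": {
  "plan": "0 0 0 0 0 6 0.8;0 0 0 0 0 12 0.8;0 0 0 0 0 18 0.8;0 0 0 0 0 23 0.8;0 0 0 0 0 26 0.8;0 0 0 0 0 26 0.8;0 0 0 0 0 26 0.8;0 0 0 0 0 26 0.8"
}}

```text
time_s: 8.8
tool_pos: [0.4442, 0.2592, 0.1093]
eef_rot: [[1.0, -0.018, 0.002], [-0.018, -1.0, 0.001], [0.002, -0.001, -1.0]]
force: [-1.9, -0.6, 6.0]
finger_gap: 0.136
```

```bash
python3 go.py .4435 .2583 .108 .208
```

```text
t=8.8 shift cm [-0.07  0.09  0.13] rot deg [ -0.   -0.1 -13. ] yaw -0.018 pos [0.4442 0.2592 0.1093] F [-1.9 -0.6  6. ] Tq [-0.13  0.07  0.15] gap 1.19
```

Stops are felt on both sides (±13°). Continuing alternating swings.

>>> {"name": "apply_moves", "arguments": {
  "plan": "0 0 0 0 0 -6 0.8;0 0 0 0 0 -12 0.8;0 0 0 0 0 -18 0.8;0 0 0 0 0 -23 0.8;0 0 0 0 0 -26 0.8;0 0 0 0 0 -26 0.8;0 0 0 0 0 -26 0.8;0 0 0 0 0 -26 0.8"
}}

```text
time_s: 9.6
tool_pos: [0.4442, 0.2593, 0.1093]
eef_rot: [[0.907, 0.422, 0.002], [0.422, -0.907, 0.001], [0.002, -0.0, -1.0]]
force: [-1.0, 0.2, 5.7]
finger_gap: 0.132
```

```bash
python3 go.py .4435 .2583 .108 .208
```

```text
t=9.6 shift cm [-0.1   0.06  0.13] rot deg [-0.  -0.1 13. ] yaw 0.435 pos [0.4442 0.2593 0.1093] F [-1.   0.2  5.7] Tq [0.02 0.17 0.  ] gap 1.16
```

>>> {"name": "apply_moves", "arguments": {
  "plan": "0 0 0 0 0 6 0.8;0 0 0 0 0 12 0.8;0 0 0 0 0 18 0.8;0 0 0 0 0 23 0.8;0 0 0 0 0 26 0.8;0 0 0 0 0 26 0.8;0 0 0 0 0 26 0.8;0 0 0 0 0 26 0.8"
}}

```text
time_s: 10.4
tool_pos: [0.4442, 0.2592, 0.1093]
eef_rot: [[1.0, -0.018, 0.002], [-0.018, -1.0, 0.001], [0.002, -0.001, -1.0]]
force: [0.1, -0.2, 5.3]
finger_gap: 0.13
```

```bash
python3 go.py .4435 .2583 .108 .208
```

```text
t=10.4 shift cm [-0.07  0.09  0.13] rot deg [ -0.   -0.1 -13. ] yaw -0.018 pos [0.4442 0.2592 0.1093] F [ 0.1 -0.2  5.3] Tq [-0.13  0.13  0.22] gap 1.14
```

>>> {"name": "apply_moves", "arguments": {
  "plan": "0 0 0 0 0 -6 0.8;0 0 0 0 0 -12 0.8;0 0 0 0 0 -18 0.8;0 0 0 0 0 -23 0.8;0 0 0 0 0 -26 0.8;0 0 0 0 0 -26 0.8;0 0 0 0 0 -26 0.8;0 0 0 0 0 -26 0.8"
}}

```text
time_s: 11.2
tool_pos: [0.4442, 0.2594, 0.1093]
eef_rot: [[0.907, 0.422, 0.002], [0.422, -0.907, 0.001], [0.002, -0.0, -1.0]]
force: [-0.5, 0.7, 6.3]
finger_gap: 0.131
```

```bash
python3 go.py .4435 .2583 .108 .208
```

```text
t=11.2 shift cm [-0.1   0.07  0.13] rot deg [-0.  -0.1 13. ] yaw 0.436 pos [0.4442 0.2594 0.1093] F [-0.5  0.7  6.3] Tq [-0.02  0.14  0.08] gap 1.15
```

>>> {"name": "apply_moves", "arguments": {
  "plan": "0 0 0 0 0 -1.5 0.8;0 0 0 0 0 -1.5 0.8;0 0 0 0 0 -1.5 0.8;0 0 0 0 0 -1.5 0.8;0 0 0 0 0 -1.5 0.8;0 0 0 0 0 -1.5 0.8;0 0 0 0 0 -1.5 0.8;0 0 0 0 0 -1.5 0.8"
}}

```text
time_s: 12.0
tool_pos: [0.4441, 0.2593, 0.1093]
eef_rot: [[0.895, 0.446, 0.002], [0.446, -0.895, 0.001], [0.002, -0.0, -1.0]]
force: [-0.5, 0.7, 6.3]
finger_gap: 0.135
```

```bash
python3 go.py .4435 .2583 .108 .208
```

```text
t=12.0 shift cm [-0.1   0.07  0.13] rot deg [-0.  -0.1 14.5] yaw 0.462 pos [0.4441 0.2593 0.1093] F [-0.5  0.7  6.3] Tq [0.06 0.16 0.09] gap 1.19
```

>>> {"name": "apply_moves", "arguments": {
  "plan": "0 0 0 0 0 -1.5 0.8;0 0 0 0 0 -3 0.8;0 0 0 0 0 -3 0.8;0 0 0 0 0 -3 0.8;0 0 0 0 0 -3 0.8;0 0 0 0 0 -3 0.8;0 0 0 0 0 -3 0.8;0 0 0 0 0 -3 0.8"
}}

```text
time_s: 12.8
tool_pos: [0.4441, 0.2594, 0.1093]
eef_rot: [[0.871, 0.492, 0.002], [0.492, -0.871, 0.001], [0.002, -0.0, -1.0]]
force: [-1.6, 0.5, 5.4]
finger_gap: 0.136
```

```bash
python3 go.py .4435 .2583 .108 .208; python3 -c "
from h import *
for i in range(4):
    img('top','d_top');img('scene','d_scene'); o=r.get_obs(); print(np.round(o['wrist_torque'],3),o['finger_gap'],o['effort'][5])
cv2.imwrite('pics/d_z.png',cv2.resize(IM['top']['frame'][280:360,130:230],None,fx=6,fy=6)[:,:,::-1])"
```

```text
t=12.8 shift cm [-0.11  0.06  0.13] rot deg [-0.  -0.1 17.5] yaw 0.514 pos [0.4441 0.2594 0.1093] F [-1.6  0.5  5.4] Tq [0.02 0.2  0.06] gap 1.2
[0.076 0.199 0.069] 0.13686645594466487 0.08182240650057793
[0.034 0.14  0.076] 0.13529017119523973 0.08183507015928626
[0.013 0.198 0.075] 0.1324251904051068 0.081790282856673
[0.024 0.171 0.098] 0.13424279888350904 0.0818294333294034
```

View pics/d_z.png

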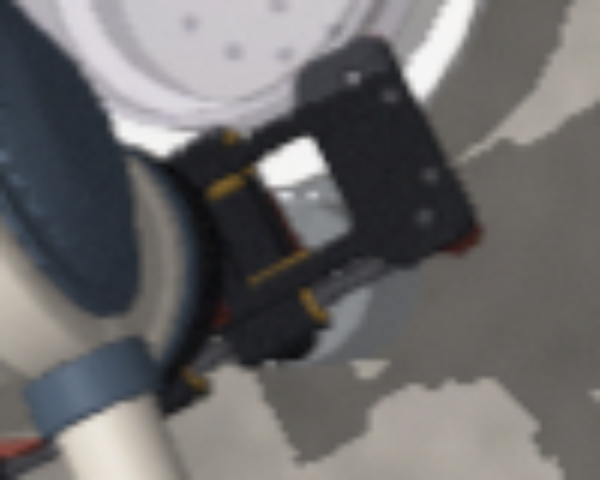

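>>> {"name": "apply_moves", "arguments": {
  "plan": "0 0 0 0 0 -2 0.8;0 0 0 0 0 -4 0.8;0 0 0 0 0 -6 0.8;0 0 0 0 0 -8 0.8;0 0 0 0 0 -8 0.8;0 0 0 0 0 -8 0.8;0 0 0 0 0 -8 0.8;0 0 0 0 0 -8 0.8"
}}

```text
time_s: 14.0
tool_pos: [0.4441, 0.2594, 0.1093]
eef_rot: [[0.794, 0.608, 0.002], [0.608, -0.794, 0.001], [0.002, 0.0, -1.0]]
force: [-0.7, -0.6, 6.2]
finger_gap: 0.133
```

```bash
python3 go.py .4435 .2583 .108 .208; python3 -c "
from h import *
o=r.get_obs(); print(o['effort'][5],o['joint_pos'])
img('scene')
cv2.imwrite('pics/d_z2.png',cv2.resize(IM['scene']['frame'][240:360,440:560],None,fx=5,fy=5)[:,:,::-1])"
```

```text
t=14.0 shift cm [-0.12  0.05  0.13] rot deg [-0.  -0.1 25.5] yaw 0.654 pos [0.4441 0.2594 0.1093] F [-0.7 -0.6  6.2] Tq [0.09 0.19 0.11] gap 1.17
0.08172111818566918 [ 4.62285926e-01 -1.27069946e-01  1.68577933e+00  3.92177114e-04
  1.58055076e+00  1.37928000e+00]
```

View pics/d_z2.png

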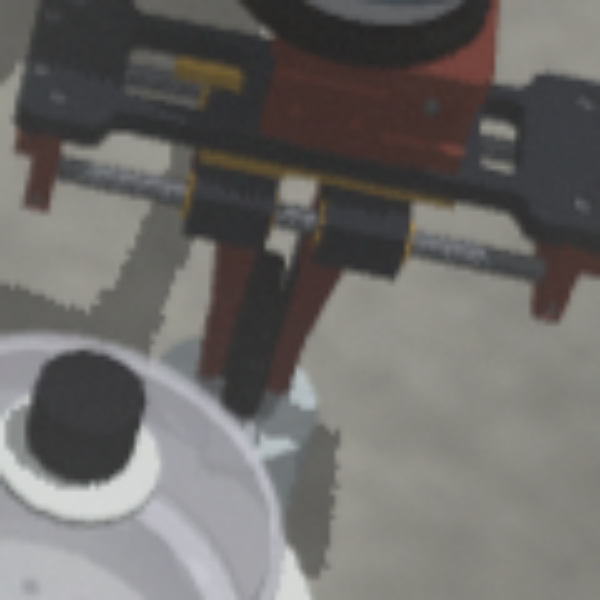

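>>> {"name": "apply_moves", "arguments": {
  "plan": "0 0 0 0 0 -5 0.8;0 0 0 0 0 -10 0.8;0 0 0 0 0 -15 0.8;0 0 0 0 0 -20 0.8;0 0 0 0 0 -25 0.8;0 0 0 0 0 -30 0.8;0 0 0 0 0 -35 0.8;0 0 0 0 0 -40 0.8"
}}

```text
time_s: 14.85
tool_pos: [0.4439, 0.2596, 0.1093]
eef_rot: [[0.214, 0.977, 0.001], [0.977, -0.214, 0.002], [0.002, 0.001, -1.0]]
force: [-1.8, 0.8, 5.9]
finger_gap: 0.132
```

>>> {"name": "apply_moves", "arguments": {
  "plan": "0 0 0 0 0 -5 0.8;0 0 0 0 0 -10 0.8;0 0 0 0 0 -15 0.8;0 0 0 0 0 -20 0.8;0 0 0 0 0 -24 0.8;0 0 0 0 0 -25 0.8;0 0 0 0 0 -25 0.8;0 0 0 0 0 -25 0.8"
}}

```text
time_s: 15.65
tool_pos: [0.4437, 0.2596, 0.1093]
eef_rot: [[-0.216, 0.976, 0.001], [0.976, 0.216, 0.002], [0.001, 0.001, -1.0]]
force: [-2.3, 0.8, 6.4]
finger_gap: 0.132
```

```bash
python3 go.py .4435 .2583 .108 1.778; python3 -c "
from h import *
o=r.get_obs(); print(o['effort'][5],o['joint_pos'])"
```

```text
t=15.7 shift cm [-0.12 -0.05  0.13] rot deg [ 0.1 -0.1  0.6] yaw 1.789 pos [0.4437 0.2596 0.1093] F [-2.3  0.8  6.4] Tq [0.12 0.43 0.11] gap 1.16
0.07188125280663371 [ 4.62477653e-01 -1.27134016e-01  1.68585247e+00  1.09253974e-03
  1.58124318e+00  2.44771211e-01]
```

>>> {"name": "apply_moves", "arguments": {
  "plan": "0 0 0 0 0 0 3.5;0 0 0 0 0 0 3.5;0 0 0 0 0 0 3.5;0 0 0 0 0 0 3.5;0 0 -3 0 0 0 3.5;0 0 -6 0 0 0 3.5;0 0 -9 0 0 0 3.5;0 0 -12 0 0 0 3.5"
}}

```text
time_s: 16.45
tool_pos: [0.4429, 0.2586, 0.2278]
eef_rot: [[-0.215, 0.977, -0.003], [0.977, 0.215, -0.001], [-0.001, -0.003, -1.0]]
force: [0.6, -0.2, -0.2]
finger_gap: 0.399
```

```bash
python3 go.py .558 .2825 .22 1.4; python3 -c "
from dz import *
img('top','e_top');img('scene','e_scene')
print(wing(.4435,.2583,1.78,cams=('scene',)),knob(.558,.2825))
cv2.imwrite('pics/e_z.png',cv2.resize(IM['scene']['frame'][260:440,370:570],None,fx=4,fy=4)[:,:,::-1])"
```

```text
t=16.4 shift cm [-0.15 11.75  0.75] rot deg [-0.2  0.1 22.2] yaw 1.788 pos [0.4429 0.2586 0.2278] F [ 0.6 -0.2 -0.2] Tq [-0.05 -0.09  0.02] gap 3.51
(array([0.44428132, 0.25813083, 1.66623005]), np.float64(0.7883851528167725)) (array([0.55742477, 0.28273682]), np.float64(0.7389261722564697))
```

View pics/e_z.png

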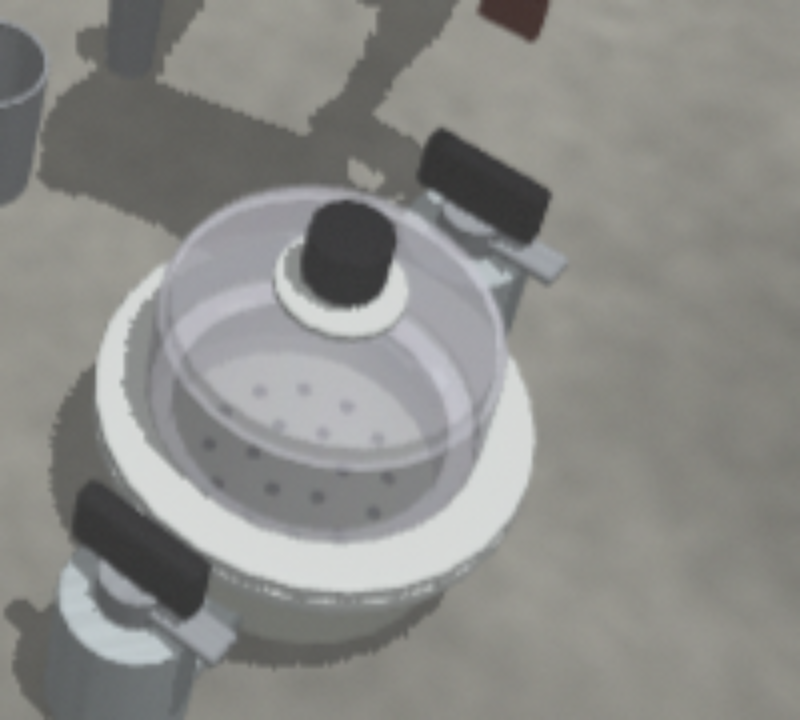

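>>> {"name": "apply_moves", "arguments": {
  "plan": "-0.2 4 0 0 0 0 5.5;-0.2 8 0 0 0 0 5.5;-0.2 11.8 0 0 0 0 5.5;-0.2 11.8 0 0 0 0 5.5;-0.2 11.8 1 0 0 0 5.5;-0.2 11.8 2 0 0 0 5.5;-0.2 11.8 3 0 0 0 5.5;-0.2 11.8 3 0 0 0 5.5"
}}

```text
time_s: 17.35
tool_pos: [0.5578, 0.2821, 0.196]
eef_rot: [[-0.216, 0.976, -0.002], [0.976, 0.216, -0.001], [-0.001, -0.003, -1.0]]
force: [0.6, -0.3, -0.9]
finger_gap: 0.625
```

```bash
python3 go.py .558 .2825 .174 1.778
```

```text
t=17.4 shift cm [0.04 0.04 2.2 ] rot deg [-0.2  0.   0.6] yaw 1.788 pos [0.5578 0.2821 0.196 ] F [ 0.6 -0.3 -0.9] Tq [-0.04 -0.07  0.01] gap 5.5
```

>>> {"name": "apply_moves", "arguments": {
  "plan": "0 0 1 0.2 0 0.6 5.5;0 0 2.2 0.2 0 0.6 5.5;0 0 2.2 0.2 0 0.6 5.5;0 0 2.2 0.2 0 0.6 2.5;0 0 2.2 0.2 0 0.6 2.5;0 0 2.2 0.2 0 0.6 2.5;0 0 2.2 0.2 0 0.6 2.5;0 0 2.2 0.2 0 0.6 2.5",
  "grip_force": 40
}}

```text
time_s: 18.15
tool_pos: [0.5593, 0.2825, 0.1765]
eef_rot: [[-0.205, 0.979, -0.003], [0.979, 0.205, -0.0], [0.0, -0.003, -1.0]]
force: [-1.3, -0.3, 3.5]
finger_gap: 0.354
```

```bash
python3 go.py .558 .2825 .174 1.778
```

```text
t=18.1 shift cm [ 0.03 -0.13  0.25] rot deg [-0.2 -0.  -0. ] yaw 1.778 pos [0.5593 0.2825 0.1765] F [-1.3 -0.3  3.5] Tq [-0.05  0.25 -0.03] gap 3.12
```

>>> {"name": "apply_moves", "arguments": {
  "plan": "0 0 -1 0 0 0 2.5;0 0 -2 0 0 0 2.5;0 0 -3 0 0 0 2.5;0 0 -4 0 0 0 2.5;0 0 -5.5 0 0 0 2.5;0 0 -7 0 0 0 2.5;0 0 -8 0 0 0 2.5;0 0 -8 0 0 0 2.5"
}}

```text
time_s: 18.95
tool_pos: [0.5602, 0.2827, 0.2588]
eef_rot: [[-0.205, 0.979, 0.0], [0.979, 0.205, 0.001], [0.001, 0.001, -1.0]]
force: [-0.6, 0.4, -3.7]
finger_gap: 0.353
```

```bash
python3 go.py .578 -.311 .24 1.778;  python3 -c "
from dz import *
img('top','f_top');img('scene','f_scene')"
```

```text
t=18.9 shift cm [-58.47 -10.44   1.82] rot deg [ 0. -0. -0.] yaw 1.777 pos [0.5602 0.2827 0.2588] F [-0.6  0.4 -3.7] Tq [-0.04 -0.09  0.01] gap 3.1
```

View pics/f_scene.png

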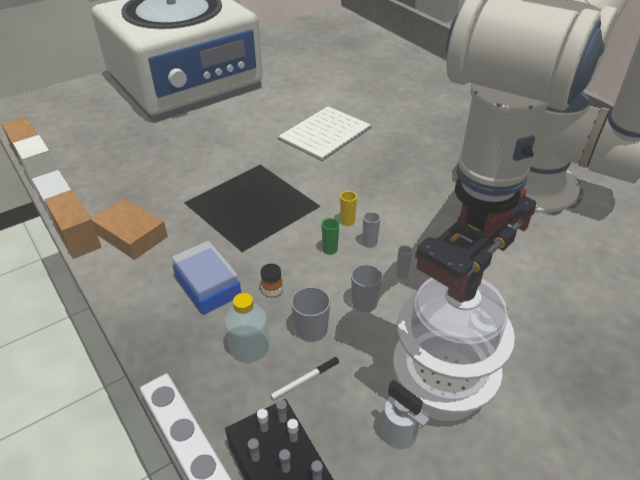

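>>> {"name": "apply_moves", "arguments": {
  "plan": "-2 -0.4 0 0 0 0 2.5;-5 -1 0 0 0 0 2.5;-9 -1.7 0 0 0 0 2.5;-13 -2.4 0 0 0 0 2.5;-17 -3.1 0 0 0 0 2.5;-21 -3.8 0 0 0 0 2.5;-25 -4.5 0 0 0 0 2.5;-29 -5.2 0 0 0 0 2.5"
}}

```text
time_s: 19.85
tool_pos: [0.5676, -0.0136, 0.2549]
eef_rot: [[-0.205, 0.979, -0.005], [0.979, 0.205, -0.001], [0.0, -0.005, -1.0]]
force: [0.2, -1.0, -4.4]
finger_gap: 0.357
```

>>> {"name": "apply_moves", "arguments": {
  "plan": "-4 -0.7 0 0 0 0 2.5;-8 -1.4 0 0 0 0 2.5;-12 -2.1 0 0 0 0 2.5;-16 -2.8 0 0 0 0 2.5;-20 -3.5 0 0 0 0 2.5;-24 -4.2 0 0 0 0 2.5;-27 -4.8 0 0 0 0 2.5;-29 -5.2 0 0 0 0 2.5"
}}

```text
time_s: 20.65
tool_pos: [0.576, -0.309, 0.2543]
eef_rot: [[-0.203, 0.979, -0.006], [0.979, 0.203, 0.0], [0.001, -0.006, -1.0]]
force: [1.0, 0.7, -4.6]
finger_gap: 0.355
```

```bash
python3 go.py .578 -.311 .1165 1.778
```

```text
t=20.6 shift cm [-0.25  0.24 13.78] rot deg [-0.3 -0.1 -0.2] yaw 1.775 pos [ 0.576  -0.309   0.2543] F [ 1.   0.7 -4.6] Tq [ 0.03 -0.09  0.01] gap 3.13
```

>>> {"name": "apply_moves", "arguments": {
  "plan": "-0.2 0.2 2 0 0 0 2.5;-0.2 0.2 4 0 0 0 2.5;-0.2 0.2 6 0 0 0 2.5;-0.2 0.2 8 0 0 0 2.5;-0.2 0.2 10 0 0 0 2.5;-0.2 0.2 11.5 0 0 0 2.5;-0.2 0.2 12.5 0 0 0 2.5;-0.2 0.2 12.8 0 0 0 2.5"
}}

```text
time_s: 21.45
tool_pos: [0.5781, -0.3078, 0.1263]
eef_rot: [[-0.205, 0.979, -0.006], [0.979, 0.205, 0.001], [0.002, -0.006, -1.0]]
force: [0.5, 1.2, -4.5]
finger_gap: 0.353
```

>>> {"name": "apply_moves", "arguments": {
  "plan": "0 0 0.2 0 0 0 2.5;0 0 0.4 0 0 0 2.5;0 0 0.6 0 0 0 2.5;0 0 0.8 0 0 0 2.5;0 0 1 0 0 0 2.5;0 0 1.1 0 0 0 2.5;0 0 1.1 0 0 0 2.5;0 0 1.1 0 0 0 2.5"
}}

```text
time_s: 22.25
tool_pos: [0.5787, -0.3082, 0.1173]
eef_rot: [[-0.205, 0.979, -0.003], [0.979, 0.205, -0.001], [-0.0, -0.004, -1.0]]
force: [0.0, 0.2, -5.2]
finger_gap: 0.354
```

```bash
python3 go.py .578 -.311 .1145 1.778
```

```text
t=22.2 shift cm [-0.26 -0.12  0.28] rot deg [-0.2  0.  -0. ] yaw 1.777 pos [ 0.5787 -0.3082  0.1173] F [ 0.   0.2 -5.2] Tq [-0.04 -0.11 -0.02] gap 3.12
```

>>> {"name": "apply_moves", "arguments": {
  "plan": "0 0 0.1 0 0 0 2.5;0 0 0.2 0 0 0 2.5;0 0 0.3 0 0 0 2.5;0 0 0.4 0 0 0 2.5;0 0 0.4 0 0 0 2.5;0 0 0.4 0 0 0 2.5;0 0 0.4 0 0 0 2.5;0 0 0.4 0 0 0 2.5"
}}

```text
time_s: 23.05
tool_pos: [0.5787, -0.3082, 0.1145]
eef_rot: [[-0.205, 0.979, -0.003], [0.979, 0.205, -0.001], [-0.001, -0.003, -1.0]]
force: [-4.6, 2.6, 6.1]
finger_gap: 0.354
```

```bash
python3 go.py .578 -.311 .1145 1.778
```

```text
t=23.1 shift cm [-0.26 -0.13 -0.  ] rot deg [-0.2  0.  -0. ] yaw 1.778 pos [ 0.5787 -0.3082  0.1145] F [-4.6  2.6  6.1] Tq [0.38 0.74 0.  ] gap 3.12
```

>>> {"name": "apply_moves", "arguments": {
  "plan": "0 0 0 0 0 0 6;0 0 0 0 0 0 6;0 0 0 0 0 0 6;0 0 0 0 0 0 6;0 0 -3 0 0 0 6;0 0 -6 0 0 0 6;0 0 -9 0 0 0 7;0 0 -12 0 0 0 8.7"
}}

```text
time_s: 23.85
tool_pos: [0.5791, -0.3081, 0.2343]
eef_rot: [[-0.205, 0.979, -0.003], [0.979, 0.205, -0.001], [-0.0, -0.003, -1.0]]
force: [0.3, 0.0, 0.4]
finger_gap: 0.825
```

```bash
python3 bk.py;  python3 -c "
from dz import *
img('top','g_top');img('scene','g_scene')
print(knob(.5787,-.308,.089))"; python3 go.py .6693 .0599 .16
```

```text
[280. 221.] [116 116 120] 2 [(np.float64(0.969), 0, [0.669, 0.0595]), (np.float64(0.758), 1, [0.6715, 0.0624])]
[276. 275.] [126 126 130] 2 [(np.float64(0.944), 1, [0.5506, 0.065]), (np.float64(0.749), 2, [0.5515, 0.0686])]
[335. 330.] [130 130 135] 2 [(np.float64(0.901), 3, [0.4392, -0.0595]), (np.float64(0.746), 4, [0.4377, -0.0612])]
[296. 170.] [135 135 102] 1 [(np.float64(0.863), 0, [0.7776, 0.0292]), (np.float64(0.637), 1, [0.7856, 0.0296])]
[347. 292.] [ 36 113  55] 2 [(np.float64(0.922), 3, [0.5193, -0.0905]), (np.float64(0.737), 4, [0.521, -0.09])]
[376. 329.] [177 151   5] 2 [(np.float64(0.89), 3, [0.4357, -0.1409]), (np.float64(0.769), 4, [0.4361, -0.1418])]
[278. 327.] [115 115 119] 2 [(np.float64(0.87), 4, [0.4456, 0.051]), (np.float64(0.587), 3, [0.4454, 0.0473])]
(array([ 0.5784045 , -0.30765173]), np.float64(0.875845193862915))
t=24.1 shift cm [34.13 16.45  7.08] yaw 1.777 pos [ 0.5787 -0.3079  0.2311] F [-0.4 -0.5 -0.4] Tq [-0.04 -0.11 -0.03] gap 8.74
```

View pics/g_top.png

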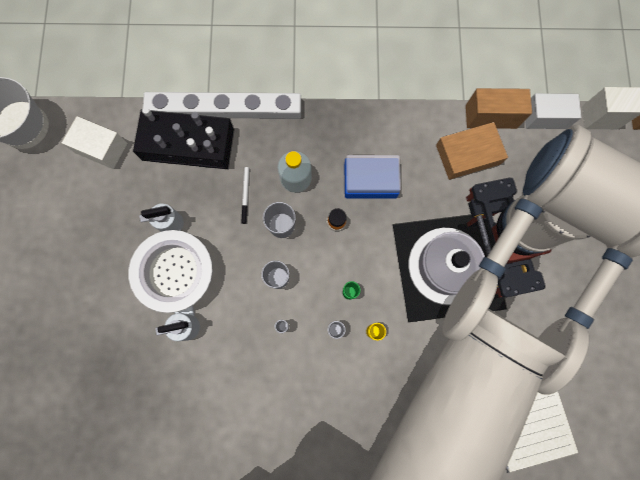

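>>> {"name": "apply_moves", "arguments": {
  "plan": "34 16.5 3 0 0 102 8.7;34 16.5 3 0 0 102 8.7;34 16.5 3 0 0 102 8.7;34 16.5 3 0 0 102 8.7;34 16.5 3 0 0 102 8.7;34 16.5 3 0 0 102 8.7;34 16.5 3 0 0 102 8.7;34 16.5 3 0 0 102 8.7"
}}

```text
time_s: 24.95
tool_pos: [0.6702, 0.0613, 0.1998]
eef_rot: [[0.823, 0.567, -0.007], [0.567, -0.823, -0.0], [-0.006, -0.004, -1.0]]
force: [-0.2, -0.6, -0.3]
finger_gap: 0.99
```

```bash
python3 go.py .669 .0595 .20 0
```

```text
t=24.9 shift cm [-0.2   0.08 -0.02] rot deg [-0.1  0.4 34.6] yaw 0.603 pos [0.6702 0.0613 0.1998] F [-0.2 -0.6 -0.3] Tq [-0.   -0.06 -0.04] gap 8.71
```

>>> {"name": "apply_moves", "arguments": {
  "plan": "-0.2 0.1 0 0 0 8 8.7;-0.2 0.1 0 0 0 16 8.7;-0.2 0.1 0 0 0 23 8.7;-0.2 0.1 0 0 0 23 8.7;-0.2 0.1 2 0 0 23 8.7;-0.2 0.1 4 0 0 23 8.7;-0.2 0.1 6 0 0 23 8.7;-0.2 0.1 8 0 0 23 8.7"
}}

```text
time_s: 25.75
tool_pos: [0.6687, 0.0563, 0.1204]
eef_rot: [[0.978, 0.209, -0.006], [0.209, -0.978, -0.001], [-0.006, -0.0, -1.0]]
force: [-0.5, -0.1, -1.0]
finger_gap: 0.988
```

```bash
python3 go.py .669 .0595 .065 .208
```

```text
t=25.8 shift cm [ 0.13 -0.31  5.54] rot deg [-0.   0.3  0.1] yaw 0.210 pos [0.6687 0.0563 0.1204] F [-0.5 -0.1 -1. ] Tq [-0.03 -0.   -0.01] gap 8.69
```

>>> {"name": "apply_moves", "arguments": {
  "plan": "0.1 -0.3 0 0 0 0 8.7;0.1 -0.3 2 0 0 0 8.7;0.1 -0.3 4 0 0 0 8.7;0.1 -0.3 5.5 0 0 0 8.7;0.1 -0.3 5.5 0 0 0 8.7;0.1 -0.3 5.5 0 0 0 6;0.1 -0.3 5.5 0 0 0 6;0.1 -0.3 5.5 0 0 0 6",
  "grip_force": 25
}}

```text
time_s: 26.55
tool_pos: [0.6702, 0.0597, 0.0693]
eef_rot: [[0.979, 0.205, -0.001], [0.205, -0.979, -0.0], [-0.001, 0.0, -1.0]]
force: [0.1, 1.6, 1.4]
finger_gap: 0.76
```

```bash
python3 go.py .669 .0595 .065 .208
```

```text
t=26.6 shift cm [-0.13 -0.01  0.43] rot deg [ 0.   0.1 -0.1] yaw 0.207 pos [0.6702 0.0597 0.0693] F [0.1 1.6 1.4] Tq [0.18 0.03 0.06] gap 6.69
```

>>> {"name": "apply_moves", "arguments": {
  "plan": "0 0 -1 0 0 0 6;0 0 -2.5 0 0 0 6;0 0 -4 0 0 0 6;0 0 -6 0 0 0 6;0 0 -8 0 0 0 6;0 0 -10 0 0 0 6;0 0 -11 0 0 0 6;0 0 -11 0 0 0 6"
}}

```text
time_s: 27.35
tool_pos: [0.6709, 0.0597, 0.1811]
eef_rot: [[0.979, 0.205, 0.002], [0.205, -0.979, -0.001], [0.002, 0.001, -1.0]]
force: [-0.0, -1.0, -1.8]
finger_gap: 0.75
```

```bash
python3 go.py .558 .2825 .18 .208; python3 -c "
from dz import *
img('top','i_top');img('scene','i_scene')"
```

```text
t=27.4 shift cm [ -6.48 -24.12   0.08] rot deg [ 0.1 -0.1 -0.1] yaw 0.207 pos [0.6709 0.0597 0.1811] F [-0.  -1.  -1.8] Tq [0.02 0.01 0.08] gap 6.6
```

View pics/i_scene.png

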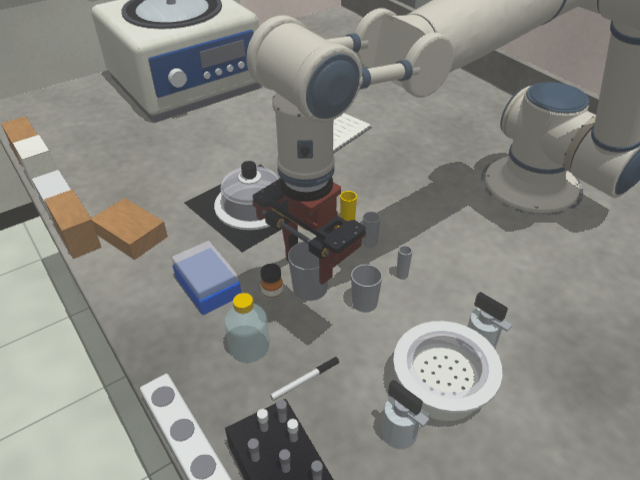

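Beaker0 is held upright at about (310,270). Carrying it over the plate.

>>> {"name": "apply_moves", "arguments": {
  "plan": "-1 -4 0 0 0 0 6;-2 -8 0 0 0 0 6;-3 -12 0 0 0 0 6;-4.2 -16 0 0 0 0 6;-5.3 -20 0 0 0 0 6;-6.5 -24.1 0 0 0 0 6;-6.5 -24.1 0 0 0 0 6;-6.5 -24.1 0 0 0 0 6"
}}

```text
time_s: 28.25
tool_pos: [0.556, 0.2827, 0.1765]
eef_rot: [[0.978, 0.207, -0.005], [0.207, -0.978, -0.002], [-0.006, 0.001, -1.0]]
force: [0.4, 0.1, -1.8]
finger_gap: 0.752
```

```bash
python3 go.py .558 .2825 .0995 .208
```

```text
t=28.2 shift cm [0.24 0.06 7.7 ] rot deg [0.1 0.3 0. ] yaw 0.209 pos [0.556  0.2827 0.1765] F [ 0.4  0.1 -1.8] Tq [ 0.02  0.02 -0.  ] gap 6.61
```

>>> {"name": "apply_moves", "arguments": {
  "plan": "0.2 0 1.5 0 0 0 6;0.2 0 3 0 0 0 6;0.2 0 4.5 0 0 0 6;0.2 0 6 0 0 0 6;0.2 0 6.7 0 0 0 6;0.2 0 7.2 0 0 0 6;0.2 0 7.4 0 0 0 6;0.2 0 7.4 0 0 0 6"
}}

```text
time_s: 29.05
tool_pos: [0.5587, 0.2827, 0.1042]
eef_rot: [[0.979, 0.205, -0.003], [0.205, -0.979, -0.0], [-0.003, -0.0, -1.0]]
force: [-0.5, -0.0, -1.2]
finger_gap: 0.749
```

```bash
python3 go.py .558 .2825 .0995 .208
```

```text
t=29.1 shift cm [-0.07  0.    0.47] rot deg [-0.   0.2 -0.1] yaw 0.207 pos [0.5587 0.2827 0.1042] F [-0.5 -0.  -1.2] Tq [0.01 0.03 0.02] gap 6.59
```

>>> {"name": "apply_moves", "arguments": {
  "plan": "0 0 0.1 0 0 0 6;0 0 0.2 0 0 0 6;0 0 0.3 0 0 0 6;0 0 0.4 0 0 0 6;0 0 0.5 0 0 0 6;0 0 0.5 0 0 0 6;0 0 0.5 0 0 0 6;0 0 0.5 0 0 0 6"
}}

```text
time_s: 29.85
tool_pos: [0.5587, 0.2826, 0.0993]
eef_rot: [[0.979, 0.205, -0.003], [0.205, -0.979, -0.001], [-0.003, -0.0, -1.0]]
force: [-0.8, -0.3, 0.7]
finger_gap: 0.747
```

```bash
python3 go.py .558 .2825 .0995 .208
```

```text
t=29.9 shift cm [-0.07 -0.   -0.02] rot deg [-0.   0.2 -0.1] yaw 0.207 pos [0.5587 0.2826 0.0993] F [-0.8 -0.3  0.7] Tq [-0.07  0.14 -0.03] gap 6.57
```

>>> {"name": "apply_moves", "arguments": {
  "plan": "0 0 0 0 0 0 7;0 0 0 0 0 0 8.7;0 0 0 0 0 0 8.7;0 0 0 0 0 0 8.7;0 0 -2 0 0 0 8.7;0 0 -5 0 0 0 8.7;0 0 -8 0 0 0 8.7;0 0 -8 0 0 0 8.7"
}}

```text
time_s: 30.65
tool_pos: [0.5605, 0.2833, 0.1848]
eef_rot: [[0.979, 0.205, 0.005], [0.205, -0.979, 0.003], [0.005, -0.002, -1.0]]
force: [0.7, -0.6, 1.0]
finger_gap: 0.988
```

```bash
cat > pl.py <<'E'
from h import *
def rimellipse(n,x,y,k,zb):
    pass
def show(name,items,crop=None,sc=3):
    # overlay predicted rims
    for n in("top","scene"):
        f=cv2.resize(IM[n]["frame"],None,fx=sc,fy=sc,interpolation=cv2.INTER_CUBIC)
        if items:
            for (x,y,k,zb) in items:
                P=np.c_[np.array([x,y])+C*B[k][0]/2,np.full(40,zb+B[k][2])]
                cv2.polylines(f,[((proj(n,P)+.5)*sc).astype(np.int32)],True,(255,0,0),1)
        x0,y0,x1,y1=[v*sc for v in crop[n]]
        cv2.imwrite(f"pics/{name}_{n}.png",f[y0:y1,x0:x1,::-1])
E
python3 go.py .5506 .065 .15 .208; python3 -c "
from pl import *
img('top');img('scene')
for n in IM:
  for a in regs('beaker0',n):
    print(n,np.round(a['at']),round(a['confidence'],2))
    d=np.abs(np.array(a['at'])-proj(n,[.558,.2825,.07]))
    if n=='top' and d.max()<25:
        print(fit(lambda v:cone(v[0],v[1],.03,.058,.108,.068),[.558,.2825],{n:a['region']},[.01,.01]))
show('j',[(.558,.2825,0,.03)],dict(top=(100,180,300,350),scene=(370,240,570,430)),3)
"
```

```text
t=30.6 shift cm [-5.47 21.17  3.41] rot deg [-0.1 -0.3 -0.1] yaw 0.207 pos [0.5605 0.2833 0.1848] F [ 0.7 -0.6  1. ] Tq [ 0.03 -0.04 -0.02] gap 8.7
top [274. 275.] 0.94
top [169. 276.] 0.81
(array([0.55579403, 0.28191418]), np.float64(0.565054178237915))
top [375. 331.] 0.69
top [333. 332.] 0.53
top [348. 290.] 0.53
top [283. 326.] 0.48
scene [350. 207.] 0.97
scene [371. 225.] 0.89
scene [365. 288.] 0.86
scene [330. 236.] 0.7
scene [448. 356.] 0.59
```

View pics/j_scene.png

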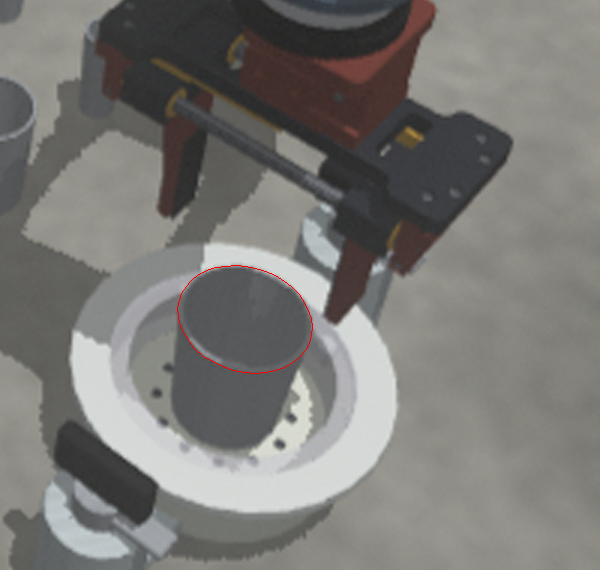

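View pics/j_top.png

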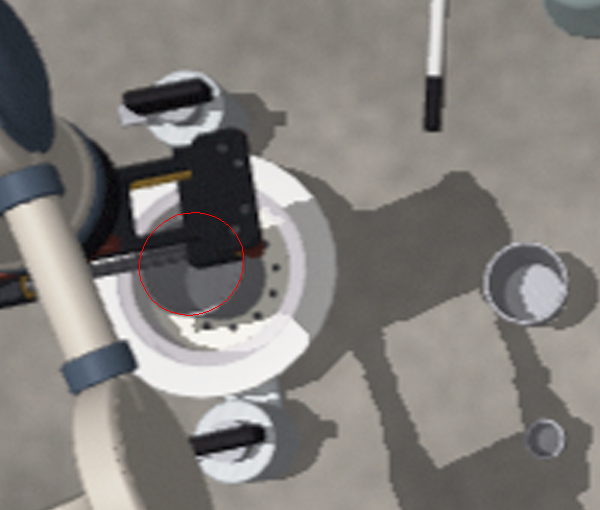

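>>> {"name": "apply_moves", "arguments": {
  "plan": "-5.4 21.2 0 0 0 0 7.5;-5.4 21.2 0 0 0 0 7.5;-5.4 21.2 0 0 0 0 7.5;-5.4 21.2 0 0 0 0 7.5;-5.4 21.2 0 0 0 0 7.5;-5.4 21.2 2 0 0 0 7.5;-5.4 21.2 4 0 0 0 7.5;-5.4 21.2 6 0 0 0 7.5"
}}

```text
time_s: 31.65
tool_pos: [0.5484, 0.0635, 0.1165]
eef_rot: [[0.979, 0.204, -0.006], [0.204, -0.979, -0.001], [-0.006, -0.0, -1.0]]
force: [-0.1, -0.9, 0.1]
finger_gap: 0.852
```

```bash
python3 bk.py|grep "), 1,"; python3 go.py .5506 .065 .087 .208
```

```text
[168. 271.] [104 104 107] 1 [(np.float64(0.956), 0, [0.5609, 0.2919]), (np.float64(0.712), 1, [0.5599, 0.2984])]
t=31.9 shift cm [ 0.24 -0.06  3.09] rot deg [-0.   0.4 -0.1] yaw 0.207 pos [0.5485 0.064  0.1179] F [0.4 0.  0.4] Tq [-0.   -0.02 -0.04] gap 7.52
```

>>> {"name": "apply_moves", "arguments": {
  "plan": "0.2 0 1 0 0 0 7.5;0.2 0 2 0 0 0 7.5;0.2 0 3.3 0 0 0 7.5;0.2 0 3.3 0 0 0 7.5;0.2 0 3.3 0 0 0 5;0.2 0 3.3 0 0 0 5;0.2 0 3.3 0 0 0 5;0.2 0 3.3 0 0 0 5",
  "grip_force": 25
}}

```text
time_s: 32.65
tool_pos: [0.5514, 0.0645, 0.0868]
eef_rot: [[0.979, 0.205, -0.002], [0.205, -0.979, -0.0], [-0.002, -0.0, -1.0]]
force: [-0.0, 0.8, -0.4]
finger_gap: 0.634
```

```bash
python3 go.py .5506 .065 .087 .208;python3 -c "
from pl import *
img('top');img('scene')
show('k',[],dict(top=(200,180,400,350),scene=(270,190,470,340)),3)
"
```

```text
t=32.6 shift cm [-0.07 -0.06 -0.02] rot deg [-0.   0.1 -0.1] yaw 0.207 pos [0.5514 0.0645 0.0868] F [-0.   0.8 -0.4] Tq [0.17 0.   0.01] gap 5.58
```

View pics/k_scene.png

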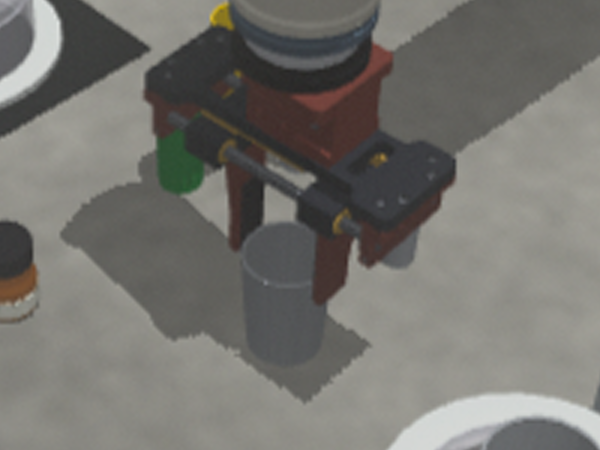

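>>> {"name": "apply_moves", "arguments": {
  "plan": "0 0 -1 0 0 0 5;0 0 -2.5 0 0 0 5;0 0 -4.5 0 0 0 5;0 0 -6.5 0 0 0 5;0 0 -8.5 0 0 0 5;0 0 -10.5 0 0 0 5;0 0 -12.5 0 0 0 5;0 0 -13 0 0 0 5"
}}

```text
time_s: 33.55
tool_pos: [0.5525, 0.0644, 0.2204]
eef_rot: [[0.979, 0.205, 0.002], [0.205, -0.979, -0.001], [0.002, 0.001, -1.0]]
force: [-1.1, -0.5, -1.0]
finger_gap: 0.634
```

```bash
python3 go.py .5585 .2825 .217 .208;python3 -c "
from pl import *
img('top');img('scene')
show('l',[(.5585,.2825,0,.03)],dict(top=(100,180,300,350),scene=(330,190,530,430)),3)
"
```

```text
t=33.5 shift cm [  5.06 -21.22   0.32] rot deg [ 0.1 -0.1 -0.1] yaw 0.207 pos [0.5525 0.0644 0.2204] F [-1.1 -0.5 -1. ] Tq [-0.    0.   -0.02] gap 5.58
```

View pics/l_scene.png

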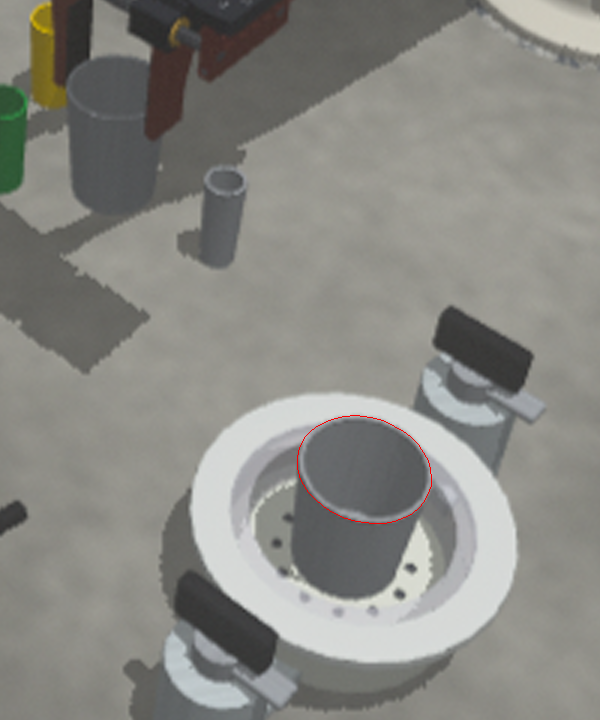

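View pics/l_top.png

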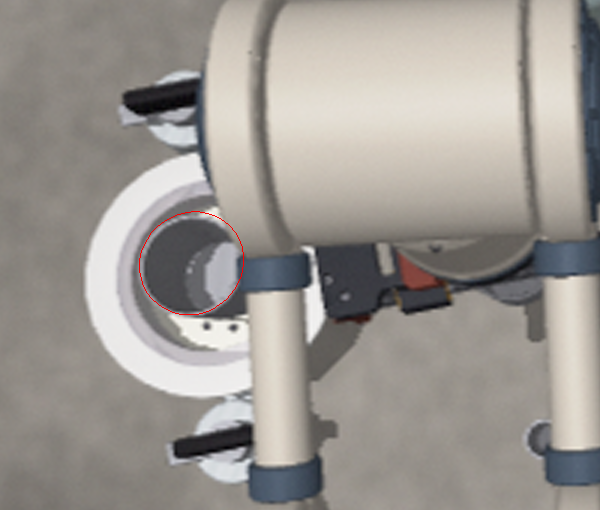

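>>> {"name": "apply_moves", "arguments": {
  "plan": "1 -4 0 0 0 0 5;2 -8 0 0 0 0 5;3 -12 0 0 0 0 5;4 -16 0 0 0 0 5;4.7 -19.5 0 0 0 0 5;5.1 -21.2 0 0 0 0 5;5.1 -21.2 0 0 0 0 5;5.1 -21.2 0 0 0 0 5"
}}

```text
time_s: 34.45
tool_pos: [0.5579, 0.2817, 0.215]
eef_rot: [[0.979, 0.205, -0.005], [0.205, -0.979, -0.002], [-0.005, 0.001, -1.0]]
force: [-0.6, -0.2, -1.5]
finger_gap: 0.637
```

```bash
python3 go.py .5585 .2825 .133 .208
```

```text
t=34.5 shift cm [ 0.12 -0.08  8.2 ] rot deg [ 0.1  0.3 -0.1] yaw 0.207 pos [0.5579 0.2817 0.215 ] F [-0.6 -0.2 -1.5] Tq [-0.03  0.01 -0.01] gap 5.6
```

>>> {"name": "apply_moves", "arguments": {
  "plan": "0 0 1 0 0 0 5;0 0 2.5 0 0 0 5;0 0 4 0 0 0 5;0 0 5.5 0 0 0 5;0 0 6.5 0 0 0 5;0 0 7.5 0 0 0 5;0 0 8 0 0 0 5;0 0 8 0 0 0 5"
}}

```text
time_s: 35.25
tool_pos: [0.5573, 0.2823, 0.1349]
eef_rot: [[0.979, 0.205, -0.005], [0.205, -0.979, -0.001], [-0.005, 0.0, -1.0]]
force: [0.2, 0.9, -0.9]
finger_gap: 0.634
```

```bash
python3 go.py .5585 .2825 .133 .208;python3 -c "
from pl import *
img('top');img('scene')
show('m',[],dict(top=(100,180,300,350),scene=(370,190,570,430)),3)
"
```

```text
t=35.2 shift cm [0.12 0.   0.19] rot deg [ 0.   0.3 -0.1] yaw 0.207 pos [0.5573 0.2823 0.1349] F [ 0.2  0.9 -0.9] Tq [0.05 0.02 0.03] gap 5.58
```

View pics/m_scene.png

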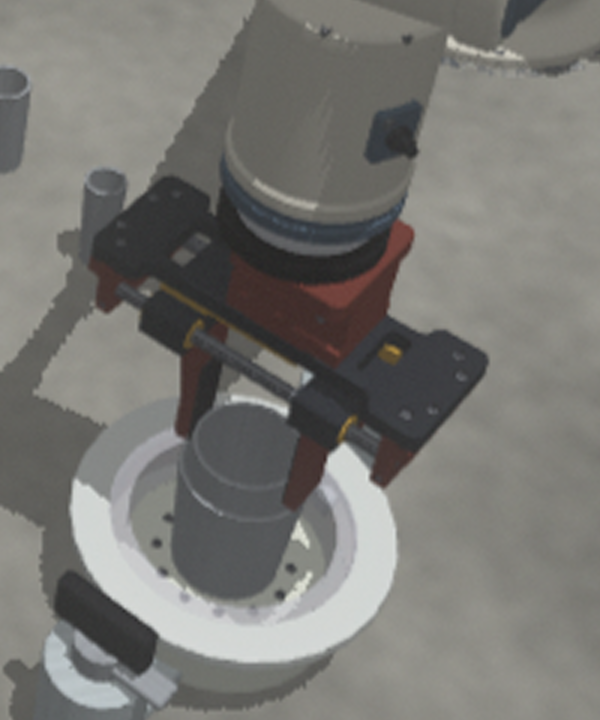

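>>> {"name": "apply_moves", "arguments": {
  "plan": "0.1 0 0.2 0 0 0 5;0.1 0 0.2 0 0 0 5;0.1 0 0.2 0 0 0 7.5;0.1 0 0.2 0 0 0 7.5;0.1 0 0.2 0 0 0 7.5;0.1 0 -2 0 0 0 7.5;0.1 0 -5 0 0 0 7.5;0.1 0 -8 0 0 0 7.5"
}}

```text
time_s: 36.15
tool_pos: [0.5587, 0.2825, 0.2166]
eef_rot: [[0.979, 0.205, -0.004], [0.205, -0.979, -0.001], [-0.004, 0.0, -1.0]]
force: [0.7, -0.1, 0.0]
finger_gap: 0.854
```

```bash
python3 go.py .4392 -.0595 .2 .208;python3 -c "
from pl import *
img('top');img('scene')
show('n',[(.5585,.2825,0,.03),(.5585,.2825,1,.034)],dict(top=(100,180,300,350),scene=(370,240,570,430)),3)
"
```

```text
t=36.1 shift cm [-18.7   31.02   1.74] rot deg [ 0.   0.3 -0.1] yaw 0.207 pos [0.5587 0.2825 0.2166] F [ 0.7 -0.1  0. ] Tq [-0.03  0.01 -0.04] gap 7.51
```

View pics/n_scene.png

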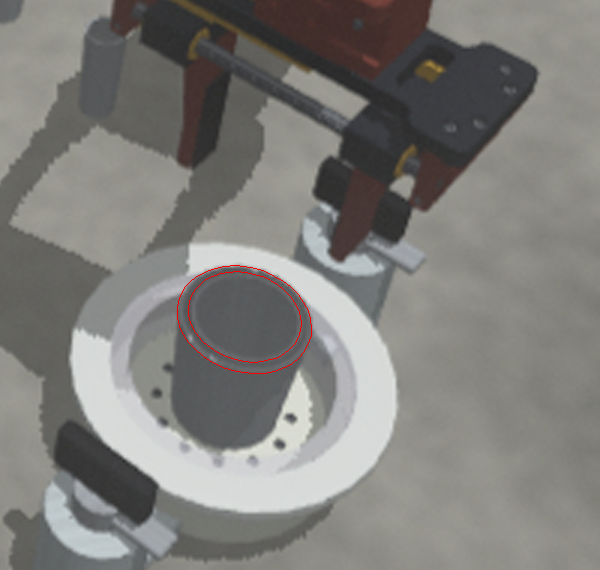

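>>> {"name": "apply_moves", "arguments": {
  "plan": "-18.7 31 0 0 0 0 5.5;-18.7 31 0 0 0 0 5.5;-18.7 31 0 0 0 0 5.5;-18.7 31 0 0 0 0 5.5;-18.7 31 0 0 0 0 5.5;-18.7 31 0 0 0 0 5.5;-18.7 31 0 0 0 0 5.5;-18.7 31 0 0 0 0 5.5"
}}

```text
time_s: 37.05
tool_pos: [0.438, -0.0626, 0.2162]
eef_rot: [[0.98, 0.201, -0.004], [0.201, -0.98, -0.002], [-0.004, 0.001, -1.0]]
force: [-0.3, 0.6, -0.2]
finger_gap: 0.625
```

```bash
python3 bk.py; python3 go.py .4392 -.0595 .10 .208
```

```text
[166. 270.] [ 97  97 101] 2 [(np.float64(0.641), 1, [0.562, 0.2944]), (np.float64(0.601), 2, [0.567, 0.298])]
[180. 276.] [100 100 103] 2 [(np.float64(0.384), 1, [0.5556, 0.2772]), (np.float64(0.379), 0, [0.5513, 0.2776])]
[280. 327.] [103 103 107] 2 [(np.float64(0.789), 4, [0.4455, 0.0514]), (np.float64(0.55), 3, [0.4439, 0.0484])]
[354. 284.] [ 43 104  57] 2 [(np.float64(0.533), 3, [0.5185, -0.0911]), (np.float64(0.445), 4, [0.5226, -0.0916])]
t=37.2 shift cm [-0.04  0.11 11.63] rot deg [-0.   0.2 -0.1] yaw 0.207 pos [ 0.4398 -0.0584  0.2163] F [ 0.1 -0.3 -0.5] Tq [-0.03 -0.02  0.01] gap 5.5
```

>>> {"name": "apply_moves", "arguments": {
  "plan": "0 0.1 2 0 0 0 5.5;0 0.1 4 0 0 0 5.5;0 0.1 6 0 0 0 5.5;0 0.1 8 0 0 0 5.5;0 0.1 10 0 0 0 5.5;0 0.1 10.5 0 0 0 5.5;0 0.1 10.5 0 0 0 5.5;0 0.1 10.5 0 0 0 5.5"
}}

```text
time_s: 38.05
tool_pos: [0.44, -0.0595, 0.1125]
eef_rot: [[0.978, 0.207, -0.002], [0.207, -0.978, -0.001], [-0.002, 0.0, -1.0]]
force: [0.1, 1.0, -0.0]
finger_gap: 0.626
```

```bash
python3 go.py .4392 -.0595 .083 .208;python3 -c "
from pl import *
img('top');img('scene')
show('o',[(.4392,-.0595,3,0)],dict(top=(240,230,440,400),scene=(290,130,490,300)),3)
"
```

```text
t=38.0 shift cm [-0.07 -0.02  2.95] rot deg [0.  0.1 0. ] yaw 0.208 pos [ 0.44   -0.0595  0.1125] F [ 0.1  1.  -0. ] Tq [0.   0.02 0.02] gap 5.51
```

View pics/o_scene.png

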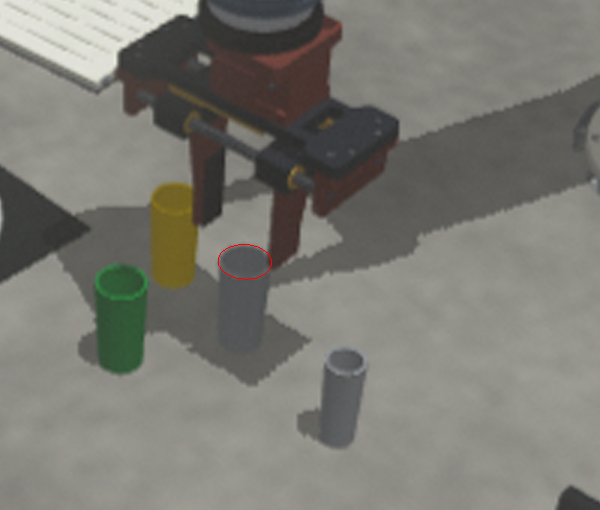

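>>> {"name": "apply_moves", "arguments": {
  "plan": "-0.1 0 1 0 0 0 5.5;-0.1 0 2 0 0 0 5.5;-0.1 0 3 0 0 0 5.5;-0.1 0 3 0 0 0 5.5;-0.1 0 3 0 0 0 3;-0.1 0 3 0 0 0 3;-0.1 0 3 0 0 0 3;-0.1 0 3 0 0 0 3",
  "grip_force": 25
}}

```text
time_s: 38.95
tool_pos: [0.4385, -0.0605, 0.082]
eef_rot: [[0.979, 0.205, -0.003], [0.205, -0.979, -0.001], [-0.003, 0.0, -1.0]]
force: [-0.3, 1.3, -0.2]
finger_gap: 0.396
```

```bash
python3 go.py .4392 -.0595 .083 .208
```

```text
t=39.0 shift cm [ 0.09 -0.08 -0.1 ] rot deg [ 0.   0.2 -0.1] yaw 0.207 pos [ 0.4385 -0.0605  0.082 ] F [-0.3  1.3 -0.2] Tq [-0.01  0.03 -0.01] gap 3.49
```

>>> {"name": "apply_moves", "arguments": {
  "plan": "0 0 -1 0 0 0 3;0 0 -2.5 0 0 0 3;0 0 -4.5 0 0 0 3;0 0 -6.5 0 0 0 3;0 0 -8.5 0 0 0 3;0 0 -10.5 0 0 0 3;0 0 -12.5 0 0 0 3;0 0 -13.5 0 0 0 3"
}}

```text
time_s: 39.75
tool_pos: [0.4394, -0.0605, 0.2201]
eef_rot: [[0.979, 0.205, 0.001], [0.205, -0.979, -0.002], [0.0, 0.002, -1.0]]
force: [0.8, -0.3, 0.1]
finger_gap: 0.398
```

```bash
python3 go.py .5585 .2825 .217 .208; python3 bk.py;python3 -c "
from pl import *
img('top');img('scene')
show('p',[(.5585,.2825,0,.03),(.5585,.2825,1,.034)],dict(top=(100,180,300,350),scene=(370,190,570,430)),3)
"
```

```text
t=39.8 shift cm [ 18.7  -31.12   0.26] rot deg [ 0.1 -0.  -0.1] yaw 0.207 pos [ 0.4394 -0.0605  0.2201] F [ 0.8 -0.3  0.1] Tq [-0.    0.02  0.02] gap 3.5
[180. 277.] [92 92 95] 2 [(np.float64(0.382), 1, [0.5561, 0.2777]), (np.float64(0.37), 2, [0.5558, 0.2687])]
```

View pics/p_top.png

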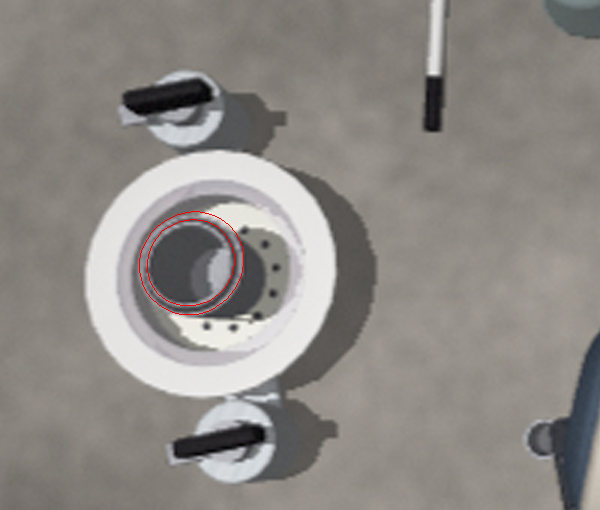

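>>> {"name": "apply_moves", "arguments": {
  "plan": "2 -3.5 0 0 0 0 3;4.5 -7.5 0 0 0 0 3;7 -11.6 0 0 0 0 3;9.5 -15.8 0 0 0 0 3;12 -20 0 0 0 0 3;14.5 -24.1 0 0 0 0 3;17 -28.3 0 0 0 0 3;18.7 -31.1 0 0 0 0 3"
}}

```text
time_s: 40.85
tool_pos: [0.5577, 0.2854, 0.2138]
eef_rot: [[0.978, 0.207, -0.006], [0.207, -0.978, -0.001], [-0.006, 0.0, -1.0]]
force: [0.2, -0.5, -1.0]
finger_gap: 0.399
```

>>> {"name": "apply_moves", "arguments": {
  "plan": "0 0 0 0 0 0 3;0 0 0 0 0 0 3;0 0 0 0 0 0 3;0 0 0 0 0 0 3;0 0 1 0 0 0 3;0 0 2 0 0 0 3;0 0 2 0 0 0 3;0 0 2 0 0 0 3"
}}

```text
time_s: 41.65
tool_pos: [0.5575, 0.282, 0.195]
eef_rot: [[0.979, 0.205, -0.005], [0.205, -0.979, -0.001], [-0.005, 0.0, -1.0]]
force: [-0.7, -0.7, 0.5]
finger_gap: 0.399
```

```bash
python3 go.py .5585 .2825 .135 .208;python3 -c "
from pl import *
img('top');img('scene')
show('q',[(.5585,.2825,0,.03),(.5585,.2825,1,.034)],dict(top=(100,180,300,350),scene=(370,190,570,430)),3)
"
```

```text
t=41.6 shift cm [ 0.13 -0.03  6.  ] rot deg [ 0.   0.3 -0.1] yaw 0.206 pos [0.5575 0.282  0.195 ] F [-0.7 -0.7  0.5] Tq [ 0.01  0.02 -0.01] gap 3.51
```

View pics/q_scene.png

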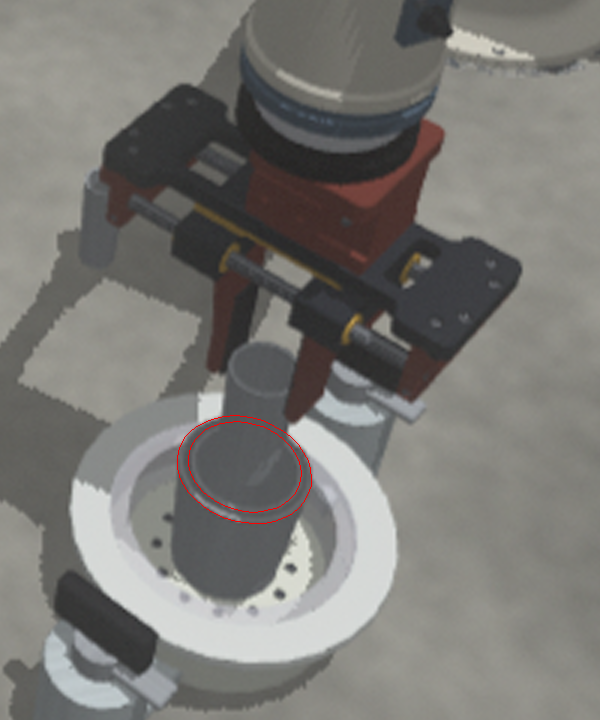

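Beaker3 is entering; lowering 6 cm and releasing.

>>> {"name": "apply_moves", "arguments": {
  "plan": "0.1 0 1 0 0 0 3;0.1 0 2 0 0 0 3;0.1 0 3 0 0 0 3;0.1 0 4 0 0 0 3;0.1 0 5 0 0 0 3;0.1 0 5.6 0 0 0 3;0.1 0 6 0 0 0 3;0.1 0 6 0 0 0 3"
}}

```text
time_s: 42.55
tool_pos: [0.5584, 0.2825, 0.1352]
eef_rot: [[0.979, 0.205, -0.004], [0.205, -0.979, -0.001], [-0.004, 0.0, -1.0]]
force: [0.4, 0.0, -0.4]
finger_gap: 0.395
```

```bash
python3 go.py .5585 .2825 .135 .208
```

```text
t=42.5 shift cm [ 0.01 -0.    0.02] rot deg [ 0.   0.3 -0.1] yaw 0.207 pos [0.5584 0.2825 0.1352] F [ 0.4  0.  -0.4] Tq [ 0.   -0.02  0.01] gap 3.48
```

>>> {"name": "apply_moves", "arguments": {
  "plan": "0 0 0 0 0 0 5.5;0 0 0 0 0 0 5.5;0 0 0 0 0 0 5.5;0 0 0 0 0 0 5.5;0 0 -2 0 0 0 5.5;0 0 -5 0 0 0 5.5;0 0 -8 0 0 0 5;0 0 -8 0 0 0 5"
}}

```text
time_s: 43.35
tool_pos: [0.5604, 0.2833, 0.222]
eef_rot: [[0.979, 0.205, 0.005], [0.205, -0.979, 0.003], [0.006, -0.002, -1.0]]
force: [-0.2, 0.4, 0.6]
finger_gap: 0.573
```

```bash
python3 go.py .4456 .0513 .2 .208;python3 -c "
from pl import *
img('top');img('scene')
show('s',[(.5585,.2825,3,.038)],dict(top=(100,180,300,350),scene=(370,240,570,430)),3)
"
```

```text
t=43.4 shift cm [-16.01  20.35   2.08] rot deg [-0.1 -0.3 -0.1] yaw 0.207 pos [0.5604 0.2833 0.222 ] F [-0.2  0.4  0.6] Tq [0.03 0.06 0.01] gap 5.04
```

View pics/s_scene.png

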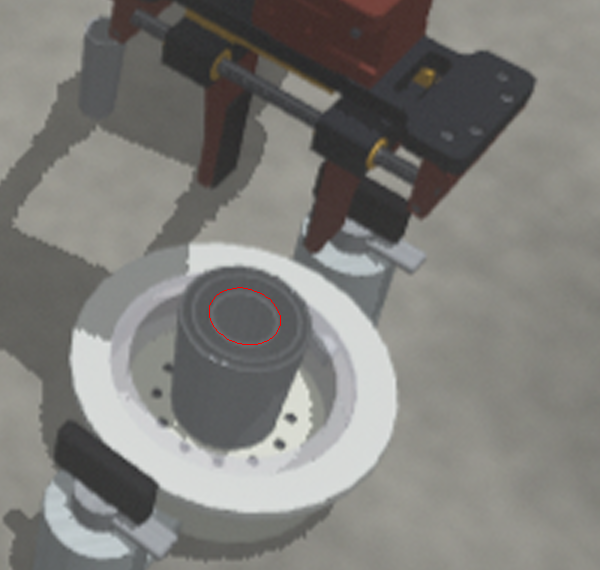

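>>> {"name": "apply_moves", "arguments": {
  "plan": "-16 20.4 0 0 0 0 5;-16 20.4 0 0 0 0 5;-16 20.4 0 0 0 0 5;-16 20.4 0 0 0 0 5;-16 20.4 0 0 0 0 5;-16 20.4 0 0 0 0 5;-16 20.4 0 0 0 0 5;-16 20.4 2 0 0 0 5"
}}

```text
time_s: 44.25
tool_pos: [0.4453, 0.0507, 0.198]
eef_rot: [[0.979, 0.205, 0.001], [0.205, -0.979, 0.0], [0.001, -0.0, -1.0]]
force: [0.2, -0.4, -0.5]
finger_gap: 0.57
```

>>> {"name": "apply_moves", "arguments": {
  "plan": "0 0 2 0 0 0 5;0 0 4 0 0 0 5;0 0 6 0 0 0 5;0 0 8 0 0 0 5;0 0 9 0 0 0 5;0 0 9 0 0 0 5;0 0 9 0 0 0 5;0 0 9 0 0 0 5"
}}

```text
time_s: 45.05
tool_pos: [0.4445, 0.0504, 0.1076]
eef_rot: [[0.979, 0.206, -0.002], [0.206, -0.979, -0.001], [-0.002, 0.0, -1.0]]
force: [0.7, -0.3, 0.2]
finger_gap: 0.572
```

```bash
python3 go.py .4456 .0513 .081 .208;python3 -c "
from pl import *
img('top');img('scene')
show('u',[(.4456,.0513,4,0)],dict(top=(200,250,400,400),scene=(330,150,530,320)),3)
"
```

```text
t=45.0 shift cm [ 0.14 -0.07  2.66] rot deg [ 0.   0.1 -0.1] yaw 0.207 pos [0.4445 0.0504 0.1076] F [ 0.7 -0.3  0.2] Tq [0.05 0.03 0.01] gap 5.03
```

View pics/u_scene.png

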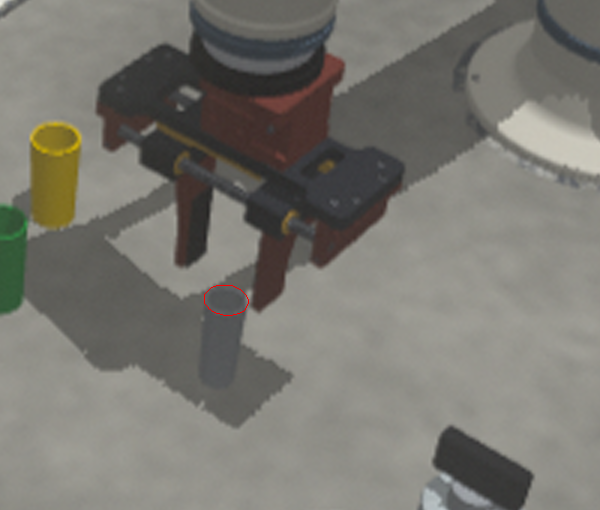

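>>> {"name": "apply_moves", "arguments": {
  "plan": "0.1 -0.1 1 0 0 0 5;0.1 -0.1 2 0 0 0 5;0.1 -0.1 2.7 0 0 0 5;0.1 -0.1 2.7 0 0 0 5;0.1 -0.1 2.7 0 0 0 2.2;0.1 -0.1 2.7 0 0 0 2.2;0.1 -0.1 2.7 0 0 0 2.2;0.1 -0.1 2.7 0 0 0 2.2",
  "grip_force": 25
}}

```text
time_s: 45.95
tool_pos: [0.4447, 0.0513, 0.0799]
eef_rot: [[0.979, 0.205, -0.003], [0.205, -0.979, -0.001], [-0.003, -0.0, -1.0]]
force: [0.2, 0.0, 1.0]
finger_gap: 0.302
```

```bash
python3 go.py .4456 .0513 .081 .208
```

```text
t=46.0 shift cm [ 0.09  0.02 -0.11] rot deg [-0.   0.2 -0.1] yaw 0.207 pos [0.4447 0.0513 0.0799] F [0.2 0.  1. ] Tq [ 0.05  0.05 -0.02] gap 2.66
```

>>> {"name": "apply_moves", "arguments": {
  "plan": "0 0 -1 0 0 0 2.2;0 0 -2.5 0 0 0 2.2;0 0 -4.5 0 0 0 2.2;0 0 -6.5 0 0 0 2.2;0 0 -8.5 0 0 0 2.2;0 0 -10.5 0 0 0 2.2;0 0 -12.5 0 0 0 2.2;0 0 -13.5 0 0 0 2.2"
}}

```text
time_s: 46.75
tool_pos: [0.4456, 0.0513, 0.218]
eef_rot: [[0.979, 0.205, 0.001], [0.205, -0.979, -0.001], [0.001, 0.001, -1.0]]
force: [0.1, -0.3, -0.6]
finger_gap: 0.305
```

```bash
python3 go.py .5585 .2825 .215 .208;python3 -c "
from pl import *
img('top');img('scene')
show('v',[(.5585,.2825,3,.038)],dict(top=(100,180,300,350),scene=(350,130,550,430)),3)
cv2.imwrite('pics/v_t2.png',cv2.resize(IM['top']['frame'][240:300,130:210],None,fx=8,fy=8,interpolation=cv2.INTER_CUBIC)[:,:,::-1])
print([proj('top',[.5585,.2825,.110])-[130,240]])
"
```

```text
t=46.8 shift cm [ 15.79 -20.31   0.3 ] rot deg [ 0.  -0.  -0.1] yaw 0.207 pos [0.4456 0.0513 0.218 ] F [ 0.1 -0.3 -0.6] Tq [ 0.04 -0.04 -0.01] gap 2.69
[array([33.07909943, 26.99614158])]
```

View pics/v_top.png

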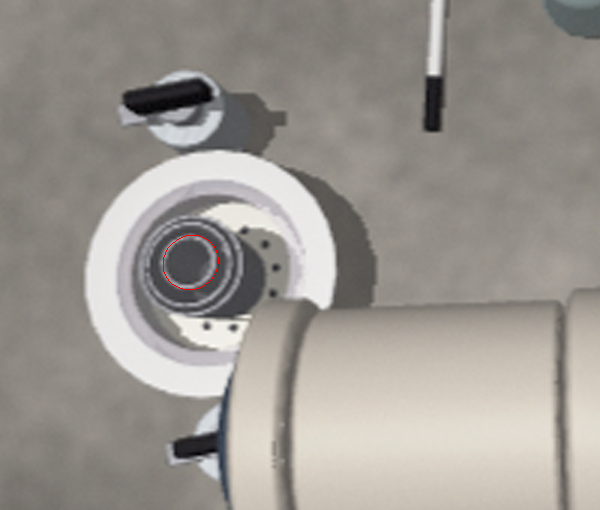

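View pics/v_scene.png

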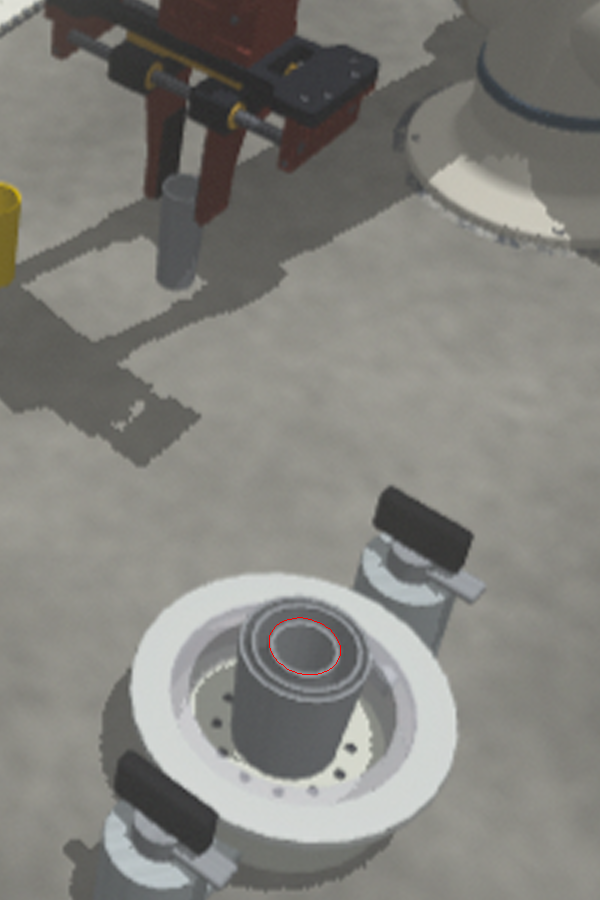

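>>> {"name": "apply_moves", "arguments": {
  "plan": "2 -2.6 0 0 0 0 2.2;4.5 -5.8 0 0 0 0 2.2;7 -9 0 0 0 0 2.2;9.5 -12.2 0 0 0 0 2.2;12 -15.4 0 0 0 0 2.2;14.5 -18.6 0 0 0 0 2.2;15.7 -20.3 0 0 0 0 2.2;15.7 -20.3 0 0 0 0 2.2"
}}

```text
time_s: 47.65
tool_pos: [0.5568, 0.2844, 0.2113]
eef_rot: [[0.978, 0.208, -0.007], [0.208, -0.978, -0.002], [-0.007, 0.0, -1.0]]
force: [-1.8, -0.8, -0.7]
finger_gap: 0.304
```

>>> {"name": "apply_moves", "arguments": {
  "plan": "0 0 0 0 0 0 2.2;0 0 0 0 0 0 2.2;0 0 0 0 0 0 2.2;0 0 0 0 0 0 2.2;0 0 0.5 0 0 0 2.2;0 0 1 0 0 0 2.2;0 0 1 0 0 0 2.2;0 0 1 0 0 0 2.2"
}}

```text
time_s: 48.45
tool_pos: [0.5567, 0.2821, 0.2034]
eef_rot: [[0.979, 0.205, -0.004], [0.205, -0.979, -0.001], [-0.004, 0.0, -1.0]]
force: [-0.5, 0.2, -0.7]
finger_gap: 0.306
```

```bash
python3 go.py .5575 .2825 .135 .208;python3 -c "
from pl import *
img('top');img('scene')
show('w',[(.558,.2825,3,.038),(.558,.2825,4,.120)],dict(top=(100,180,300,350),scene=(370,190,570,430)),3)
"
```

```text
t=48.5 shift cm [ 0.11 -0.02  6.84] rot deg [ 0.   0.2 -0.1] yaw 0.207 pos [0.5567 0.2821 0.2034] F [-0.5  0.2 -0.7] Tq [-0.04 -0.02 -0.02] gap 2.69
```

View pics/w_scene.png

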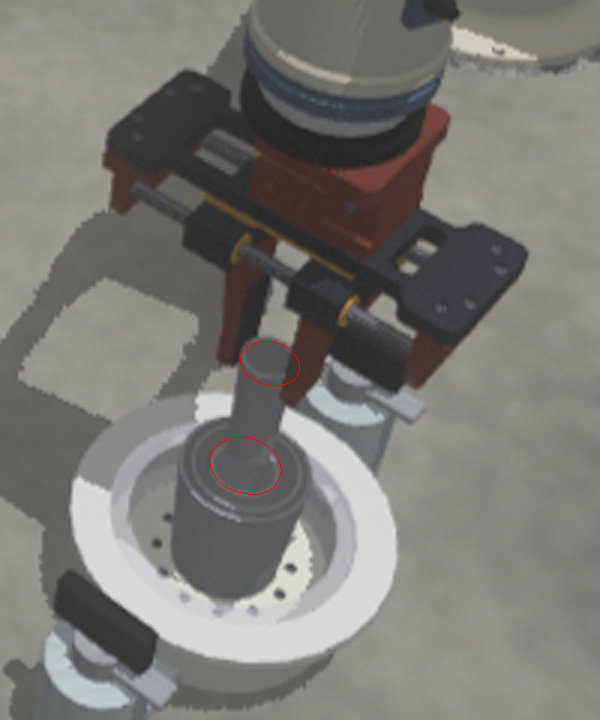

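>>> {"name": "apply_moves", "arguments": {
  "plan": "0.1 0 0.5 0 0 0 2.2;0.1 0 1 0 0 0 2.2;0.1 0 1.5 0 0 0 2.2;0.1 0 2 0 0 0 2.2;0.1 0 2.5 0 0 0 2.2;0.1 0 3 0 0 0 2.2;0.1 0 3 0 0 0 2.2;0.1 0 3 0 0 0 2.2"
}}

```text
time_s: 49.35
tool_pos: [0.5578, 0.2824, 0.1738]
eef_rot: [[0.979, 0.205, -0.004], [0.205, -0.979, -0.001], [-0.004, 0.0, -1.0]]
force: [0.7, -0.6, -0.6]
finger_gap: 0.305
```

```bash
python3 go.py .5575 .2825 .135 .208;python3 -c "
from pl import *
img('top');img('scene')
show('x',[],dict(top=(100,180,300,350),scene=(400,220,520,350)),6)
"
```

```text
t=49.4 shift cm [-0.01 -0.02  3.88] rot deg [ 0.   0.2 -0.1] yaw 0.207 pos [0.5578 0.2824 0.1738] F [ 0.7 -0.6 -0.6] Tq [-0.03 -0.03  0.01] gap 2.68
```

View pics/x_scene.png

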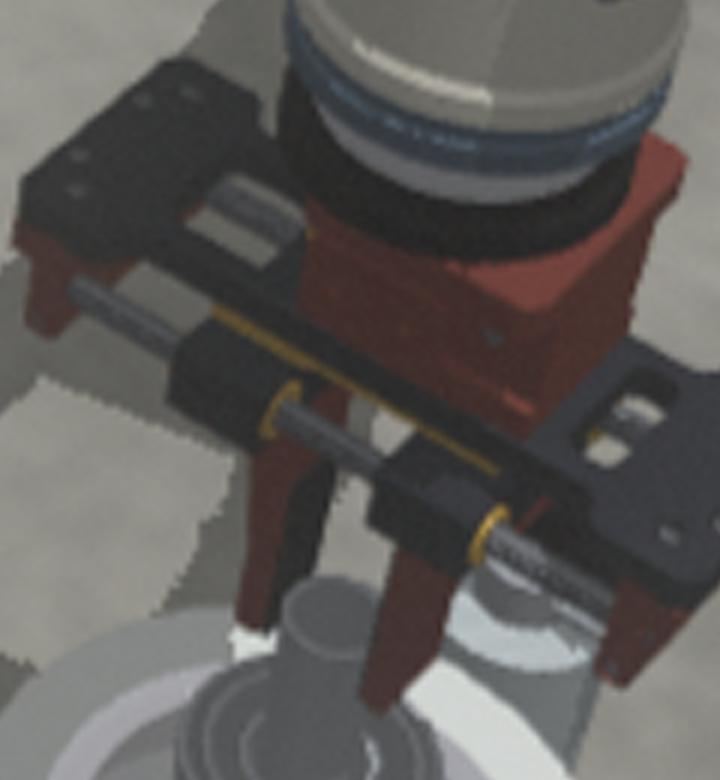

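Bottom is ~16 mm inside beaker3 with no contact force. Continuing down.

>>> {"name": "apply_moves", "arguments": {
  "plan": "0 0 0.5 0 0 0 2.2;0 0 1.1 0 0 0 2.2;0 0 1.7 0 0 0 2.2;0 0 2.3 0 0 0 2.2;0 0 2.9 0 0 0 2.2;0 0 3.4 0 0 0 2.2;0 0 3.8 0 0 0 2.2;0 0 3.8 0 0 0 2.2"
}}

```text
time_s: 50.25
tool_pos: [0.5574, 0.2823, 0.135]
eef_rot: [[0.979, 0.205, -0.004], [0.205, -0.979, -0.001], [-0.005, 0.0, -1.0]]
force: [0.2, 0.8, -0.3]
finger_gap: 0.304
```

```bash
python3 go.py .5575 .2825 .135 .208
```

```text
t=50.2 shift cm [ 0.01 -0.02  0.  ] rot deg [ 0.   0.3 -0.1] yaw 0.207 pos [0.5574 0.2823 0.135 ] F [ 0.2  0.8 -0.3] Tq [-0.   -0.03  0.03] gap 2.67
```

>>> {"name": "apply_moves", "arguments": {
  "plan": "0 0 0 0 0 0 5;0 0 0 0 0 0 5;0 0 0 0 0 0 5;0 0 0 0 0 0 5;0 0 -2 0 0 0 5;0 0 -5 0 0 0 5;0 0 -8 0 0 0 5;0 0 -9 0 0 0 5"
}}

```text
time_s: 51.05
tool_pos: [0.5589, 0.2828, 0.2303]
eef_rot: [[0.979, 0.205, 0.002], [0.205, -0.979, 0.002], [0.002, -0.001, -1.0]]
force: [0.3, 0.9, 1.1]
finger_gap: 0.573
```

```bash
python3 go.py .5787 -.3082 .23 1.778;python3 -c "
from pl import *
img('top');img('scene')
show('y',[(.558,.2825,4,.042)],dict(top=(100,180,300,350),scene=(400,270,520,400)),5)
"
```

```text
t=51.0 shift cm [-10.19  58.25  -0.07] rot deg [  0.1  -0.2 -90. ] yaw 0.207 pos [0.5589 0.2828 0.2303] F [0.3 0.9 1.1] Tq [ 0.03  0.01 -0.  ] gap 5.04
```

View pics/y_scene.png

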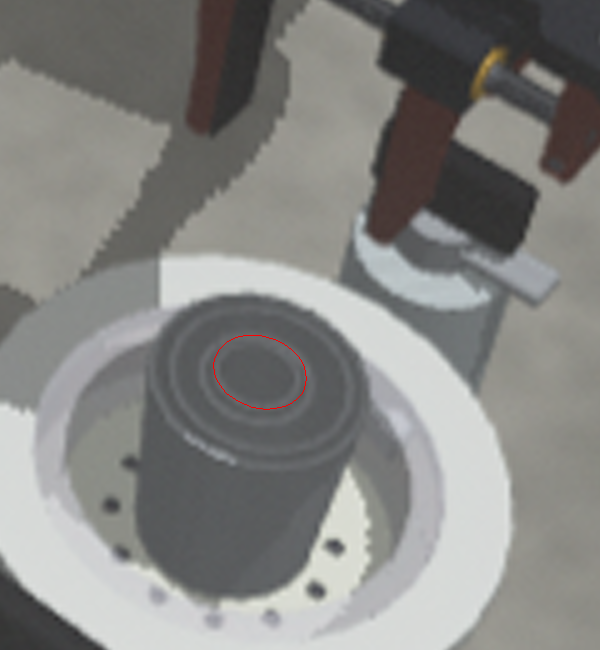

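>>> {"name": "apply_moves", "arguments": {
  "plan": "-10.2 58.3 0 0 0 -90 6;-10.2 58.3 0 0 0 -90 6;-10.2 58.3 0 0 0 -90 6;-10.2 58.3 0 0 0 -90 6;-10.2 58.3 0 0 0 -90 6;-10.2 58.3 0 0 0 -90 6;-10.2 58.3 0 0 0 -90 6;-10.2 58.3 0 0 0 -90 6"
}}

```text
time_s: 51.95
tool_pos: [0.5704, -0.0945, 0.2236]
eef_rot: [[0.23, 0.973, -0.006], [0.973, -0.23, 0.0], [-0.001, -0.006, -1.0]]
force: [1.0, -0.1, 0.8]
finger_gap: 0.685
```

```bash
python3 go.py .5787 -.3082 .23 1.778; python3 -c "
from pl import *
img('top','A_top');img('scene','A_scene')
show('z',[(.558,.2825,4,.042),(.558,.2825,0,.03)],dict(top=(130,230,210,300),scene=(400,270,520,400)),8)
"
```

```text
t=52.0 shift cm [-20.61   5.73  -0.65] rot deg [ -0.4   0.  -25.2] yaw 1.339 pos [ 0.5704 -0.0945  0.2236] F [ 1.  -0.1  0.8] Tq [ 0.02 -0.04  0.01] gap 6.03
```

View pics/A_top.png

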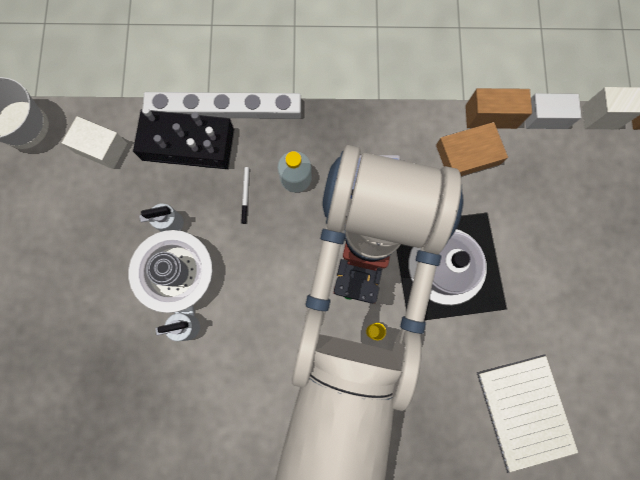

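View pics/z_top.png

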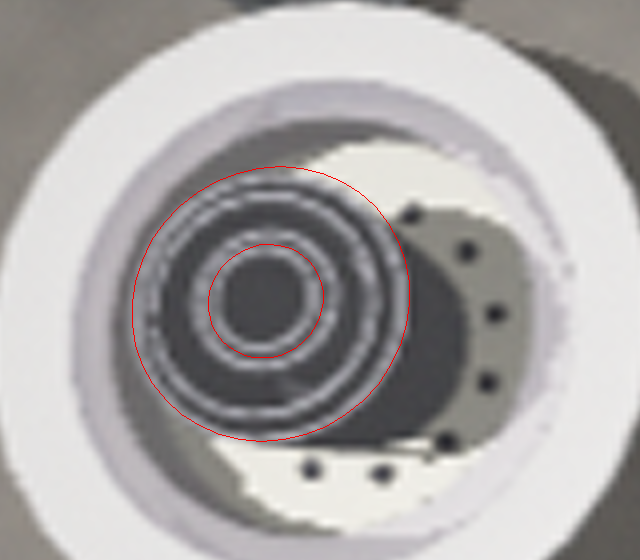

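>>> {"name": "apply_moves", "arguments": {
  "plan": "-20.6 5.7 -0.6 0 0 -25.2 6;-20.6 5.7 -0.6 0 0 -25.2 6;-20.6 5.7 -0.6 0 0 -25.2 6;-20.6 5.7 -0.6 0 0 -25.2 6;-20.6 5.7 -0.6 0 0 -25.2 6;-20.6 5.7 -0.6 0 0 -25.2 6;-20.6 5.7 -0.6 0 0 -25.2 6;-20.6 5.7 -0.6 0 0 -25.2 6"
}}

```text
time_s: 52.85
tool_pos: [0.5783, -0.3046, 0.2316]
eef_rot: [[-0.202, 0.979, -0.004], [0.979, 0.202, 0.0], [0.001, -0.004, -1.0]]
force: [-0.4, 0.7, -0.1]
finger_gap: 0.683
```

```bash
python3 go.py .5787 -.3082 .1145 1.778
```

```text
t=52.9 shift cm [-3.700e-01  1.000e-02  1.171e+01] rot deg [-0.2 -0.1 -0.2] yaw 1.774 pos [ 0.5783 -0.3046  0.2316] F [-0.4  0.7 -0.1] Tq [-0.01 -0.08  0.02] gap 6.01
```

>>> {"name": "apply_moves", "arguments": {
  "plan": "-0.3 0 2 0 0 0 6;-0.3 0 4 0 0 0 6;-0.3 0 6 0 0 0 6;-0.3 0 8 0 0 0 6;-0.3 0 9 0 0 0 6;-0.3 0 9 0 0 0 6;-0.3 0 9 0 0 0 6;-0.3 0 9 0 0 0 6"
}}

```text
time_s: 53.65
tool_pos: [0.5789, -0.3094, 0.1441]
eef_rot: [[-0.201, 0.98, -0.001], [0.98, 0.201, -0.002], [-0.002, -0.002, -1.0]]
force: [-0.1, 0.0, 0.4]
finger_gap: 0.685
```

```bash
python3 go.py .5787 -.3082 .1145 1.778
```

```text
t=53.6 shift cm [0.13 0.01 2.96] rot deg [-0.1  0.1 -0.3] yaw 1.773 pos [ 0.5789 -0.3094  0.1441] F [-0.1  0.   0.4] Tq [-0.01 -0.08  0.04] gap 6.03
```

>>> {"name": "apply_moves", "arguments": {
  "plan": "0.1 0 1 0 0 0 6;0.1 0 2 0 0 0 6;0.1 0 2.9 0 0 0 6;0.1 0 2.9 0 0 0 6;0.1 0 2.9 0 0 0 2.5;0.1 0 2.9 0 0 0 2.5;0.1 0 2.9 0 0 0 2.5;0.1 0 2.9 0 0 0 2.5",
  "grip_force": 40
}}

```text
time_s: 54.45
tool_pos: [0.5783, -0.3085, 0.1139]
eef_rot: [[-0.2, 0.98, -0.002], [0.98, 0.2, -0.001], [-0.001, -0.003, -1.0]]
force: [-1.0, -0.9, 0.6]
finger_gap: 0.358
```

```bash
python3 go.py .5787 -.3082 .1145 1.778
```

```text
t=54.5 shift cm [ 0.02  0.04 -0.06] rot deg [-0.1  0.  -0.3] yaw 1.773 pos [ 0.5783 -0.3085  0.1139] F [-1.  -0.9  0.6] Tq [-0.14 -0.09  0.08] gap 3.15
```

>>> {"name": "apply_moves", "arguments": {
  "plan": "0 0 -1 0 0 0 2.5;0 0 -3 0 0 0 2.5;0 0 -5 0 0 0 2.5;0 0 -7.5 0 0 0 2.5;0 0 -10 0 0 0 2.5;0 0 -12.5 0 0 0 2.5;0 0 -14.5 0 0 0 2.5;0 0 -15.5 0 0 0 2.5"
}}

```text
time_s: 55.25
tool_pos: [0.5787, -0.3084, 0.2707]
eef_rot: [[-0.2, 0.98, -0.002], [0.98, 0.2, -0.002], [-0.002, -0.002, -1.0]]
force: [0.5, 0.5, -4.9]
finger_gap: 0.356
```

```bash
python3 go.py .5593 .2825 .265 1.778
```

```text
t=55.2 shift cm [58.28  9.94  0.46] rot deg [-0.1  0.1 -0.3] yaw 1.773 pos [ 0.5787 -0.3084  0.2707] F [ 0.5  0.5 -4.9] Tq [-0.04 -0.17  0.06] gap 3.13
```

>>> {"name": "apply_moves", "arguments": {
  "plan": "2 0.3 0 0 0 0 2.5;5 0.8 0 0 0 0 2.5;9 1.5 0 0 0 0 2.5;13 2.2 0 0 0 0 2.5;17 2.9 0 0 0 0 2.5;21 3.6 0 0 0 0 2.5;25 4.3 0 0 0 0 2.5;29 5 0 0 0 0 2.5"
}}

```text
time_s: 56.05
tool_pos: [0.5688, -0.0126, 0.2672]
eef_rot: [[-0.2, 0.98, -0.005], [0.98, 0.2, -0.001], [0.0, -0.005, -1.0]]
force: [-0.3, 0.1, -3.9]
finger_gap: 0.349
```

>>> {"name": "apply_moves", "arguments": {
  "plan": "4 0.7 0 0 0 0 2.5;8 1.4 0 0 0 0 2.5;12 2.1 0 0 0 0 2.5;16 2.8 0 0 0 0 2.5;20 3.5 0 0 0 0 2.5;24 4.2 0 0 0 0 2.5;27 4.7 0 0 0 0 2.5;29 5 0 0 0 0 2.5"
}}

```text
time_s: 56.85
tool_pos: [0.5594, 0.2823, 0.2665]
eef_rot: [[-0.202, 0.979, -0.006], [0.979, 0.202, -0.001], [0.0, -0.006, -1.0]]
force: [-0.6, -0.5, -4.7]
finger_gap: 0.353
```

```bash
python3 go.py .5593 .2825 .1759 1.778
```

```text
t=56.9 shift cm [0.02 0.05 9.06] rot deg [-0.3 -0.  -0.2] yaw 1.775 pos [0.5594 0.2823 0.2665] F [-0.6 -0.5 -4.7] Tq [-0.07 -0.05 -0.  ] gap 3.1
```

>>> {"name": "apply_moves", "arguments": {
  "plan": "0 0 0.5 0 0 0 2.5;0 0 1.5 0 0 0 2.5;0 0 2.5 0 0 0 2.5;0 0 3.5 0 0 0 2.5;0 0 4.5 0 0 0 2.5;0 0 5.5 0 0 0 2.5;0 0 6.5 0 0 0 2.5;0 0 7.5 0 0 0 2.5"
}}

```text
time_s: 57.65
tool_pos: [0.5601, 0.2797, 0.1921]
eef_rot: [[-0.2, 0.98, -0.003], [0.98, 0.2, -0.001], [-0.0, -0.004, -1.0]]
force: [-0.1, -0.4, -5.1]
finger_gap: 0.357
```

>>> {"name": "apply_moves", "arguments": {
  "plan": "0 0 0.1 0 0 0 2.5;0 0 0.1 0 0 0 2.5;0 0 0.1 0 0 0 2.5;0 0 0.1 0 0 0 2.5;0 0 0.1 0 0 0 2.5;0 0 0.1 0 0 0 2.5;0 0 0.1 0 0 0 2.5;0 0 0.1 0 0 0 2.5"
}}

```text
time_s: 58.45
tool_pos: [0.5601, 0.2799, 0.192]
eef_rot: [[-0.2, 0.98, -0.003], [0.98, 0.2, -0.001], [0.0, -0.003, -1.0]]
force: [-0.3, -0.1, -5.1]
finger_gap: 0.354
```

```bash
python3 go.py .5593 .2825 .1759 1.778; python3 -c "
from pl import *
img('top');img('scene')
show('aa',[],dict(top=(100,180,300,350),scene=(370,240,570,430)),3)
"
```

```text
t=58.5 shift cm [ 0.27 -0.02  1.61] rot deg [-0.2 -0.  -0.3] yaw 1.773 pos [0.5601 0.2799 0.192 ] F [-0.3 -0.1 -5.1] Tq [-0.07 -0.06  0.01] gap 3.11
```

View pics/aa_scene.png

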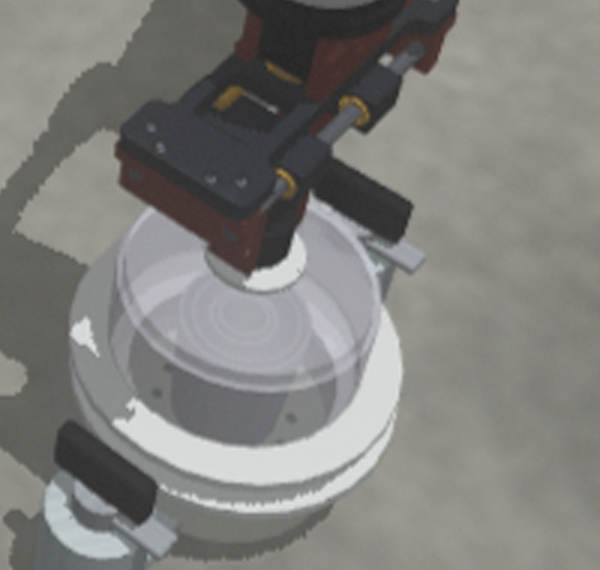

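>>> {"name": "apply_moves", "arguments": {
  "plan": "0.3 0 0.2 0 0 0 2.5;0.3 0 0.5 0 0 0 2.5;0.3 0 0.8 0 0 0 2.5;0.3 0 1 0 0 0 2.5;0.3 0 1.2 0 0 0 2.5;0.3 0 1.2 0 0 0 2.5;0.3 0 1.2 0 0 0 2.5;0.3 0 1.2 0 0 0 2.5"
}}

```text
time_s: 59.35
tool_pos: [0.5595, 0.2829, 0.1802]
eef_rot: [[-0.2, 0.98, -0.003], [0.98, 0.2, -0.001], [0.0, -0.003, -1.0]]
force: [-0.1, 0.3, -5.0]
finger_gap: 0.354
```

```bash
python3 go.py .5593 .2825 .1759 1.778
```

```text
t=59.4 shift cm [-0.03 -0.02  0.43] rot deg [-0.2 -0.  -0.3] yaw 1.772 pos [0.5595 0.2829 0.1802] F [-0.1  0.3 -5. ] Tq [-0.05 -0.11  0.01] gap 3.12
```

>>> {"name": "apply_moves", "arguments": {
  "plan": "0 0 0.1 0 0 0 2.5;0 0 0.2 0 0 0 2.5;0 0 0.3 0 0 0 2.5;0 0 0.4 0 0 0 2.5;0 0 0.4 0 0 0 2.5;0 0 0.4 0 0 0 2.5;0 0 0.4 0 0 0 2.5;0 0 0.4 0 0 0 2.5"
}}

```text
time_s: 60.15
tool_pos: [0.5594, 0.2828, 0.176]
eef_rot: [[-0.2, 0.98, -0.003], [0.98, 0.2, -0.001], [-0.0, -0.003, -1.0]]
force: [-1.3, -0.2, -3.9]
finger_gap: 0.354
```

```bash
python3 go.py .5593 .2825 .1759 1.778
```

```text
t=60.1 shift cm [-0.03 -0.02  0.01] rot deg [-0.2 -0.  -0.3] yaw 1.773 pos [0.5594 0.2828 0.176 ] F [-1.3 -0.2 -3.9] Tq [-0.02  0.   -0.02] gap 3.12
```

Just touching; a last 1.5 mm, check, then release.

>>> {"name": "apply_moves", "arguments": {
  "plan": "0 0 0.1 0 0 0 2.5;0 0 0.1 0 0 0 2.5;0 0 0.1 0 0 0 2.5;0 0 0.1 0 0 0 2.5;0 0 0.1 0 0 0 2.5;0 0 0.1 0 0 0 2.5;0 0 0.1 0 0 0 2.5;0 0 0.1 0 0 0 2.5"
}}

```text
time_s: 60.95
tool_pos: [0.5594, 0.2828, 0.1758]
eef_rot: [[-0.2, 0.98, -0.003], [0.98, 0.2, -0.0], [0.0, -0.003, -1.0]]
force: [-5.6, -1.8, 5.9]
finger_gap: 0.354
```

```bash
python3 go.py .5593 .2825 .1759 1.778; python3 -c "
from pl import *
img('top');img('scene')
show('ab',[],dict(top=(100,180,300,350),scene=(370,240,570,430)),3)
"
```

```text
t=61.0 shift cm [-0.03 -0.01 -0.01] rot deg [-0.2 -0.  -0.3] yaw 1.773 pos [0.5594 0.2828 0.1758] F [-5.6 -1.8  5.9] Tq [-0.34  0.79  0.01] gap 3.12
```

View pics/ab_scene.png

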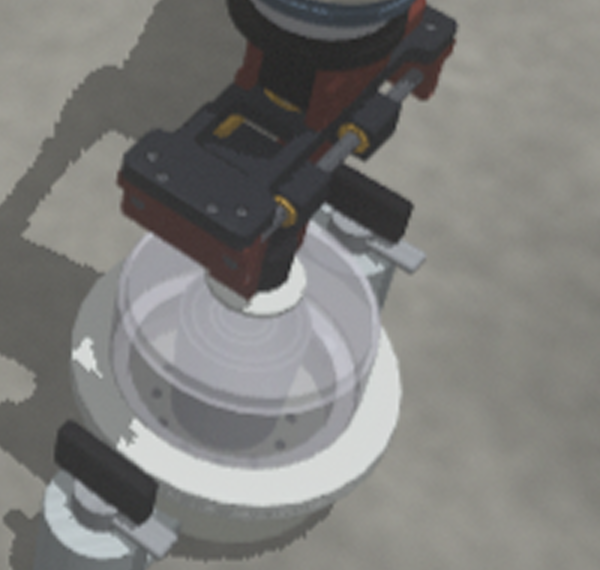

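Seated. Release, rise, and verify the dome's position.

>>> {"name": "apply_moves", "arguments": {
  "plan": "0 0 0 0 0 0 5.5;0 0 0 0 0 0 5.5;0 0 0 0 0 0 5.5;0 0 0 0 0 0 5.5;0 0 -2 0 0 0 5.5;0 0 -4 0 0 0 5.5;0 0 -6 0 0 0 3.5;0 0 -6 0 0 0 3.5"
}}

```text
time_s: 61.85
tool_pos: [0.5606, 0.2833, 0.2385]
eef_rot: [[-0.2, 0.98, 0.002], [0.98, 0.2, 0.002], [0.001, 0.002, -1.0]]
force: [-0.1, -0.2, 0.9]
finger_gap: 0.485
```

```bash
python3 go.py .4442 .2593 .23 1.785; python3 -c "
from dz import *
img('top');img('scene')
from pl import show
print(knob(.558,.2825,th=90),knob(.558,.2825,th=90,cams=('scene',)))
# overlay flange circles
for n in IM:
  for z in(.065,.073):
    P=np.c_[np.array([.558,.2825])+C*.086,np.full(40,z)]
    cv2.polylines(IM[n]['frame'],[np.round((proj(n,P))*8).astype(np.int32)],True,(255,0,0),1,shift=3)
show('ac',[],dict(top=(110,210,230,330),scene=(390,280,520,430)),5)
"
```

```text
t=61.9 shift cm [ -0.02 -11.89   0.82] rot deg [ 0.1 -0.1 -0.7] yaw 1.772 pos [0.5606 0.2833 0.2385] F [-0.1 -0.2  0.9] Tq [ 0.04 -0.11  0.04] gap 4.27
(array([0.55826775, 0.28302412]), np.float64(0.6874171495437622)) (array([0.55832354, 0.28229794]), np.float64(0.8409834504127502))
```

View pics/ac_scene.png

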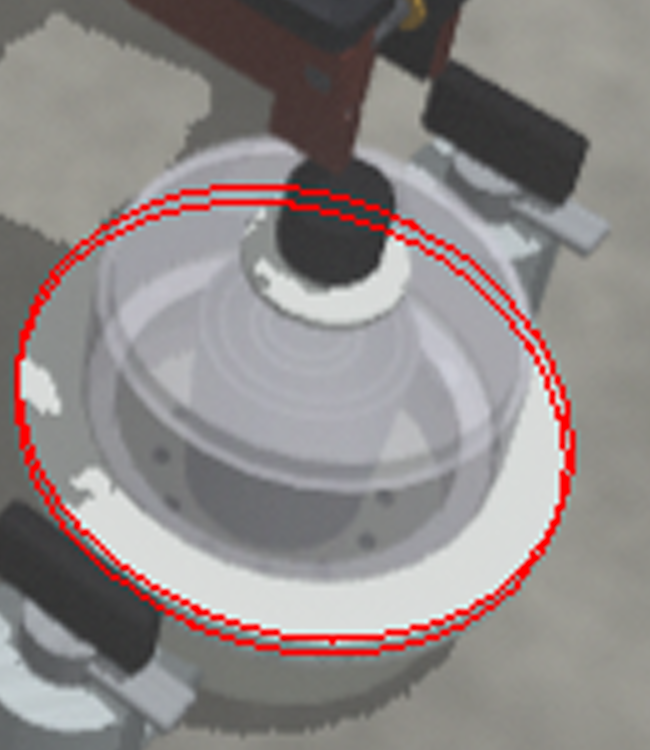

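>>> {"name": "apply_moves", "arguments": {
  "plan": "0 -4 0 0 0 0 3.5;0 -8 0 0 0 0 3.5;0 -11.9 0 0 0 -0.7 3.5;0 -11.9 0 0 0 -0.7 3.5;0 -11.9 2 0 0 -0.7 3.5;0 -11.9 4 0 0 -0.7 3.5;0 -11.9 6 0 0 -0.7 3.5;0 -11.9 8 0 0 -0.7 3.5"
}}

```text
time_s: 62.75
tool_pos: [0.4428, 0.2588, 0.153]
eef_rot: [[-0.212, 0.977, -0.005], [0.977, 0.212, -0.002], [-0.0, -0.005, -1.0]]
force: [0.4, -1.0, 0.4]
finger_gap: 0.395
```

```bash
python3 go.py .4438 .2595 .109 1.785; python3 -c "
from pl import *
img('top');img('scene')
show('ad',[],dict(top=(110,210,230,330),scene=(430,200,560,350)),5)
"
```

```text
t=62.8 shift cm [0.05 0.13 4.4 ] rot deg [-0.3  0.  -0. ] yaw 1.785 pos [0.4428 0.2588 0.153 ] F [ 0.4 -1.   0.4] Tq [-0.03 -0.1   0.02] gap 3.48
```

View pics/ad_scene.png

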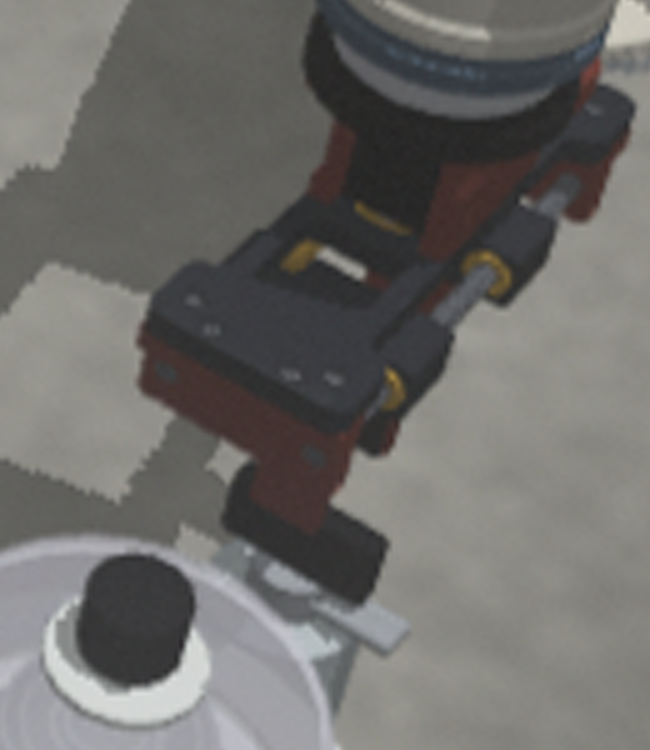

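>>> {"name": "apply_moves", "arguments": {
  "plan": "0.1 0.1 1.2 0 0 0 3.5;0.1 0.1 2.4 0 0 0 3.5;0.1 0.1 3.6 0 0 0 3.5;0.1 0.1 4.4 0 0 0 3.5;0.1 0.1 4.4 0 0 0 0.8;0.1 0.1 4.4 0 0 0 0.8;0.1 0.1 4.4 0 0 0 0.8;0.1 0.1 4.4 0 0 0 0.8",
  "grip_force": 50
}}

```text
time_s: 63.65
tool_pos: [0.4436, 0.2603, 0.1122]
eef_rot: [[-0.212, 0.977, -0.002], [0.977, 0.212, -0.0], [0.0, -0.002, -1.0]]
force: [-1.2, -0.4, 0.6]
finger_gap: 0.134
```

```bash
python3 go.py .4442 .2595 .109 .208
```

```text
t=63.6 shift cm [-0.09  0.04  0.32] rot deg [-0.1  0.1 90.3] yaw 1.785 pos [0.4436 0.2603 0.1122] F [-1.2 -0.4  0.6] Tq [-0.03 -0.16 -0.1 ] gap 1.18
```

>>> {"name": "apply_moves", "arguments": {
  "plan": "0 0 0 0 0 5 0.8;0 0 0 0 0 11 0.8;0 0 0 0 0 17 0.8;-0.1 0 0 0 0 23 0.8;-0.1 0 0 0 0 29 0.8;-0.1 0 0 0 0 35 0.8;-0.1 0 0 0 0 41 0.8;-0.1 0 0 0 0 47 0.8"
}}

```text
time_s: 64.45
tool_pos: [0.4444, 0.26, 0.1122]
eef_rot: [[0.573, 0.82, -0.001], [0.82, -0.573, 0.001], [0.001, -0.001, -1.0]]
force: [2.5, 2.9, -1.0]
finger_gap: 0.133
```

```bash
python3 go.py .4442 .2595 .109 .208
```

```text
t=64.5 shift cm [-0.05  0.01  0.32] rot deg [-0.1 -0.  43.1] yaw 0.961 pos [0.4444 0.26   0.1122] F [ 2.5  2.9 -1. ] Tq [ 0.4  -0.49  0.13] gap 1.17
```

>>> {"name": "apply_moves", "arguments": {
  "plan": "0 0 0 0 0 6 0.8;0 0 0 0 0 12 0.8;0 0 0 0 0 18 0.8;0 0 0 0 0 24 0.8;0 0 0 0 0 30 0.8;0 0 0 0 0 36 0.8;0 0 0 0 0 41 0.8;0 0 0 0 0 43.1 0.8"
}}

```text
time_s: 65.25
tool_pos: [0.4447, 0.2594, 0.1122]
eef_rot: [[0.978, 0.208, -0.0], [0.208, -0.978, 0.0], [-0.0, -0.0, -1.0]]
force: [3.6, 0.7, -1.3]
finger_gap: 0.132
```

```bash
python3 go.py .4442 .2593 .109 .208
```

```text
t=65.2 shift cm [-0.05 -0.    0.32] rot deg [-0.   0.   0.1] yaw 0.209 pos [0.4447 0.2594 0.1122] F [ 3.6  0.7 -1.3] Tq [ 0.09 -0.63  0.09] gap 1.16
```

>>> {"name": "apply_moves", "arguments": {
  "plan": "0 0 0 0 0 0.3 0.8;0 0 0 0 0 0.3 0.8;0 0 0 0 0 0.3 3.5;0 0 0 0 0 0.3 3.5;0 0 0 0 0 0.3 3.5;0 0 -3 0 0 0.3 3.5;0 0 -6 0 0 0.3 3.5;0 0 -10 0 0 0.3 3.5"
}}

```text
time_s: 66.05
tool_pos: [0.4429, 0.2588, 0.2106]
eef_rot: [[0.979, 0.206, -0.007], [0.206, -0.979, -0.002], [-0.008, 0.001, -1.0]]
force: [1.0, 0.2, -0.0]
finger_gap: 0.402
```

```bash
python3 go.py .42 -.1 .25 .208
```

```text
t=66.0 shift cm [-9.66 34.65 -3.84] rot deg [ 0.1  0.4 -0. ] yaw 0.207 pos [0.4429 0.2588 0.2106] F [ 1.   0.2 -0. ] Tq [ 0.05 -0.01 -0.02] gap 3.53
```

>>> {"name": "apply_moves", "arguments": {
  "plan": "-3 11 -4 0 0 0 3.5;-9.6 34.6 -4 0 0 0 3.5;-9.6 34.6 -4 0 0 0 3.5;-9.6 34.6 -4 0 0 0 3.5;-9.6 34.6 -4 0 0 0 3.5;-9.6 34.6 -4 0 0 0 3.5;-9.6 34.6 -4 0 0 0 3.5;-9.6 34.6 -4 0 0 0 3.5"
}}

```text
time_s: 66.85
tool_pos: [0.4203, -0.1029, 0.2519]
eef_rot: [[0.98, 0.201, -0.004], [0.201, -0.98, -0.002], [-0.004, 0.001, -1.0]]
force: [0.5, 0.5, -0.0]
finger_gap: 0.4
```

>>> {"name": "apply_moves", "arguments": {
  "plan": "-5 15 0 0 0 0 3.5;-5 15 0 0 0 0 3.5;-5 15 0 0 0 0 3.5;-5 15 0 0 0 0 3.5;-5 15 0 0 0 0 3.5;-5 15 0 0 0 0 3.5;-5 15 0 0 0 0 3.5;-5 15 0 0 0 0 3.5"
}}

```text
time_s: 67.65
tool_pos: [0.4036, -0.2548, 0.2522]
eef_rot: [[0.978, 0.208, -0.003], [0.208, -0.978, -0.001], [-0.003, 0.0, -1.0]]
force: [0.5, 0.7, -0.6]
finger_gap: 0.401
```

```bash
python3 -c "
from dz import *
img('top','ae_t');img('scene','ae_s')
from pl import show
for c in (('top',),('scene',),('top','scene')): print(c,knob(.558,.2825,th=90,cams=c),wing(.4435,.2583,.2,90,c),wing(.672,.307,1.7,90,c))
show('af',[],dict(top=(110,190,230,350),scene=(380,270,530,430)),4)
"; python3 go.py .42 -.1 .25 .208;
```

```text
('top',) (array([0.55837495, 0.28356482]), np.float64(0.871461808681488)) (array([0.44383388, 0.25853286, 0.20309899]), np.float64(0.8203816413879395)) (array([0.67195007, 0.30718137, 1.73005214]), np.float64(0.797679603099823))
('scene',) (array([0.5592127 , 0.28258256]), np.float64(0.9102311134338379)) (array([0.44482208, 0.25873057, 0.25928749]), np.float64(0.7418349385261536)) (array([0.67251429, 0.30574989, 1.73346631]), np.float64(0.8517928123474121))
('top', 'scene') (array([0.55901025, 0.28337326]), np.float64(0.8883569240570068)) (array([0.44372934, 0.25842159, 0.25162808]), np.float64(0.7796734571456909)) (array([0.67265437, 0.30631036, 1.75719567]), np.float64(0.8207198977470398))
t=67.8 shift cm [  4.84 -14.84   0.2 ] rot deg [0.  0.2 0. ] yaw 0.209 pos [ 0.4034 -0.2552  0.2521] F [-0.6  0.2 -0.5] Tq [-0.01 -0.05  0.  ] gap 3.52
```

View pics/af_top.png

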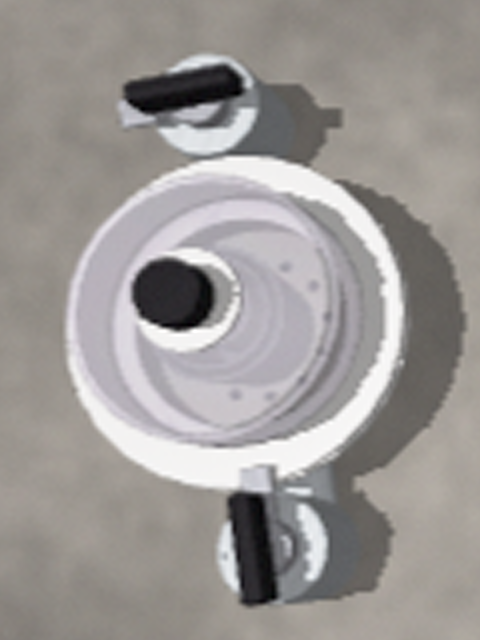

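View pics/af_scene.png

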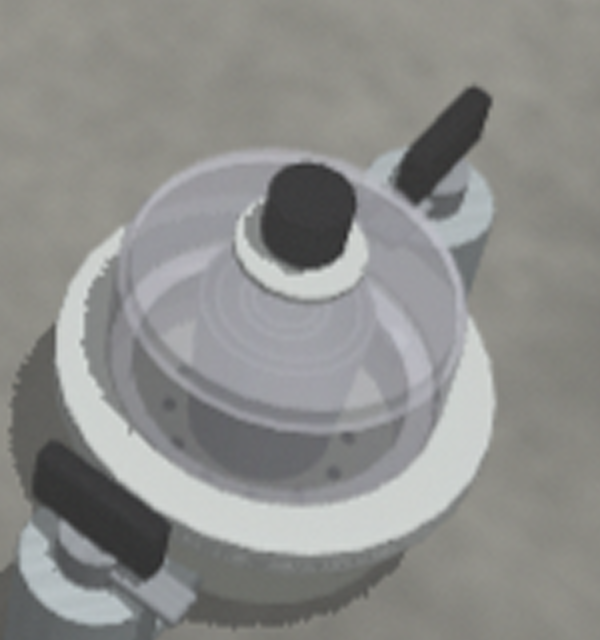

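View pics/ae_s.png

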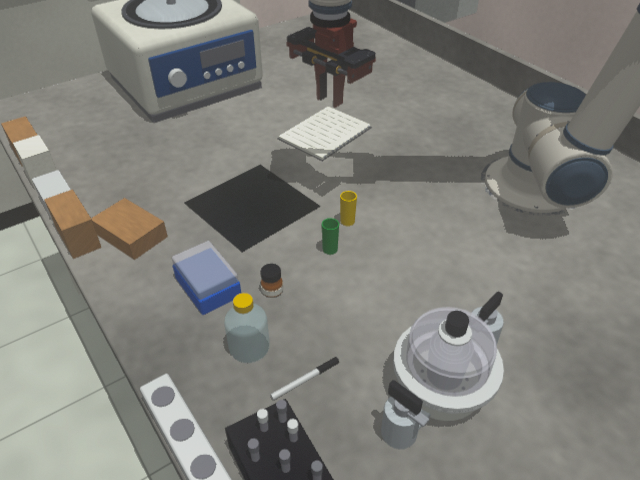

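```bash
python3 -c "
from cell import r
print(r.get_obs()['time_s']); print(r.sign_off())"
```

```text
67.75
the job is handed in; nothing more can be done
None
```

I carried out the whole job in the order asked and handed it in at 67.75 s, well under the 210 s limit. The sign-off gave no verdict.

- **Latch:** I rocked it between its stops until it broke free on the fifth swing, an anticlockwise one, then opened it a quarter turn. From the torque readings alone I couldn't tell exactly when it freed. It turned past 0.4 rad with a small, steady torque, which a seized latch would not do.
- **Beakers:** The four present were beaker0, beaker1, beaker3 and beaker4. I stood beaker0 on the perforated plate and lowered the others into it in size order. The last pictures before the dome went on showed all four rims concentric and at the expected heights.
- **Dome:** I set it flange-down on the pad, then put it back seated on the flange. Its final position is about 1 to 1.5 mm from where it started, which is within the camera error.
- **Latch closed again:** In the last pictures the tongue is over the flange. The two cameras disagree a little on the wing angle, 0.20 and 0.26 rad against a closed angle of about 0.21.
- **Everything else:** I left the jar, the green and yellow look-alikes, the marker, bottle, tip box and twin latch alone. In the last picture they look unmoved. I saw no beaker knocked aside. The arm ended clear of everything.

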